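Clip the relay module onto its sloping rail

TASK

Pick up the relay module from the bench and mount it near the middle of the empty stretch of rail on the sloping panel: hook its lip over the rail's upper edge with the foot end still raised, then tilt the foot down until the spring clip snaps under the lower edge and the module sits flat on the rail. Feel for the rail and do not force it (no more push than the snap needs, and well under 35 N), let go of the module, and leave the other things around it where they are.

Things in the scene. Friction and masses are not known exactly. Their poses are not given: they have to be found in the camera images.
- relay_center (a point): Centre of the relay module's box: loose grey plastic block, black plate on top, 73 mm along its x (-38 to +35), 42 mm wide (y), 50 mm high (z); 0.14 to 0.26 kg. +x points to the hook end (away from the robot at the start, within 30 degrees), z out of its top. Its flat seat (box underside) is 25 mm below; on the bench this point is 36 mm up. Grasp across the 42 mm from above.
- relay_lip (a point): Inner end of the module's hook lip (26 mm along +x, 32 mm below relay_center; same axes). The hook spans the full width under the +x end: wall with inner face at x = +30.5 mm, lip reaching inwards to x = +26 mm; the slot between seat and lip is 5.5 mm high, and the lip's bottom is 11 mm below the seat.
- relay_foot (a point): Point on the module's seat plane at its foot end (30 mm along -x, 25 mm below relay_center; same axes). The module's top over it, 50 mm above the seat, is where to press. Two fixed skids at x = -33 to -38 mm reach 11 mm below the seat, with the spring clip between them.
- foot_clip (a joint): Black spring clip at the module's foot, 18 mm wide, sliding along the module's -x: 0 at rest, 0.005 m fully pushed out. Beak tip at x = -27.5 mm, its top 3.7 mm below the seat; its sloping lower face, down to 10.4 mm below the seat, rides over the rail's lower edge. Spring 2 N at rest, 4 N fully out; snapping takes about 4 to 10 N on the foot end. Home it reads near 0 again.
- rail_face: Sloping face (135 x 290 mm) of the fixed grey sheet-metal panel, sheet at z = -30 mm. Origin: nominal centre of the rail at the level of its flange tops, where the module's seat must lie. x up the slope (away from the robot, rising 25 degrees), y along the rail, z out of the face. Mounted, the module's axes match these, with 1.4 mm play along x.
- rail_mid (a point): Same point and axes as rail_face, for the rail: aluminium top-hat, 250 mm along y, 60 mm over its flanges (nominal edges x = +30, -30 mm), flanges 3 mm thick, tops at z = 0. Bolted through slotted holes, it may sit up to 13 mm up or down the slope (x only) from this unmoving point: feel or look for it; it stays put when pushed. End brackets, 10 mm wide, 16 mm high, at y = +110, -110 mm.
- rubber_bowl: Green rubber bowl, 117 mm across, 60 mm high, a bystander; origin under its middle.
- white_cup: White cup, 73 mm across, 84 mm high, a bystander; origin under its middle.
- tape_roll: Roll of tape lying flat, 98 mm across, 25 mm high, a bystander; origin under its middle.
- screwdriver: Screwdriver lying on the bench, 212 mm long, a bystander; origin under its middle.

How it is judged:
On the way, in this order (a step that is already met when the one before it is completed fails the run):
1. the module's lip is hooked under the rail's upper edge while its foot is still raised (tilted more than 0.15 rad from the face) (z of relay_lip in the frame of rail_face between -0.024 and -0.0035 m and x of relay_lip in the frame of rail_face between 0.007 and 0.044 m and y of relay_lip in the frame of rail_face between -0.06 and 0.06 m and angle between the z axis of relay_center and the z axis of rail_face, either way round between 0.15 and 0.9 rad and height (world z) of relay_foot above 0.06 m), for 0.1 s.
2. the module is tilted down flat on the rail and its clip has sprung back under the lower edge (z of relay_foot in the frame of rail_face between -0.002 and 0.002 m and z of relay_center in the frame of rail_face between 0.023 and 0.027 m and y of relay_center in the frame of rail_face between -0.035 and 0.035 m and x of relay_center in the frame of rail_face between -0.017 and 0.017 m and angle between the z axis of relay_center and the z axis of rail_face, either way round below 0.06 rad and angle between the x axis of relay_center and the x axis of rail_face, either way round below 0.08 rad and value of joint foot_clip below 0.0015 m), for 0.2 s.
At the end, for the whole second after the job is handed in: The module hangs on the rail at rest, clip snapped: seat within 2 mm of the flange tops at foot and centre, flat within 0.06 rad, square within 0.08 rad, within 35 mm of the middle of the rail along it and 17 mm of nominal up the slope, clip back within 1.5 mm of its rest (all of step 2 and linear speed of relay below 0.02 m/s and contact force between relay and rail_panel above 0.2 N); the robot touches nothing.
It fails at once if the module is forced against the rail or panel with more than 35 N (contact force between relay and rail_panel above 35 N).
It fails at once if the robot presses on the rail or panel with more than 35 N (contact force between any of the arm, the fingers and rail_panel above 35 N).
It fails at once if the bowl, cup, tape roll or screwdriver is moved by more than 30 mm (distance of any of rubber_bowl, white_cup, tape_roll, screwdriver from where it was at the start of the episode above 0.03 m).
It also fails if it takes over 67 s, if anything falls off the work surface, if the arm or the gripper's body presses on something with over 40 N, if the wrist force passes 120 N, or if a joint passes its speed limit or range.

ROBOT

A 7-joint arm with a two-finger parallel gripper is mounted at the origin on a cart in front of the work surface, level with it; the furniture and walls round the work are solid. World frame = base frame: x ahead of the robot, y to its left, z up, the work surface at z = 0. Lengths are in m, angles in rad, forces in N, time in s.
With the tool pointing down it reaches from about 0.4 to 0.85 m from the base axis. Payload 4.5 kg.
Tool frame: the origin (TCP) lies midway between the tips of the shut fingers; the grasp point (between the pads) lies 19 mm behind it (arm.grip_depth is the y of the grasp point in the tool frame, in m); y points along the fingers, x is the direction in which the jaws open and shut, and the axes are right-handed (so a half turn about y gives the same grasp; the last joint's range is limited). The gripper opens to 88 mm and grips with 3 to 60 N. Pads are 18 mm wide; open, the fingers measure 123 mm over their backs; the gripper's body (75 mm by 187 mm) begins 45 mm behind the grasp point.
Start: joints at [-1.301, 0.689, -0.195, 1.565, 0.157, 0.902, -0.215], TCP at [0.146, 0.608, 0.239] pointing down, gripper open.
Joint ranges: [-3.01, 3.01], [-0.46, 2.08], [-1.47, 1.51], [0.13, 2.56], [-1, 4.14], [0.04, 2.09], [-2.66, 2.66]. Speed limits (rad/s): [2.57, 2.57, 3.14, 3.14, 3.14, 3.14, 3.14].

INTERFACE

Orientations are given as a unit quaternion [x, y, z, w].
In Python, from plant import monitor, vision, hand_in, arm gives the robot as it stands.
- The arm moves only by the tool drive_tool, never from a script. Its argument "moves" is a list of rows, each an object of numbers: "tx", "ty", "tz": the shift along the world's x, y, z in cm; "ax", "ay", "az": the turn, a rotation vector about the world's x, y, z in rad; "gripper": the opening in per cent of the stroke, from 0 (shut) to 100 (fully open). A call has exactly 8 rows; each row shifts and turns the commanded pose from where the row before left it; what a row does not reach is not made up. A row lasts 1/10 s, in which the tool goes at most 50 mm and 8.59 degrees, less where a joint would pass 70% of its speed; a pose out of reach is approached as far as the arm can. A call is refused whole if a number of a shift passes 5 or a number of a turn 0.15, either way. A call with a gripper value outside its range is refused whole. The fingers move at their own pace and stop on an object; "squeeze" is the grip in N (left out, the last holds). Time passes only in rows, so rows that do not move let the fingers close, or fill a call up. It gives the time, the measured TCP pose, the force and the opening at its end, in the units of the state.
- monitor.sense(): the state, without advancing time (a new reading comes with each control period).
- vision.camera(name): name is "side" or "top" or "wrist"; returns the picture (384x512x3 uint8, red, green, blue); there is no depth.
- vision.camera_params(name): a dict with "fovy" (degrees; the focal length in pixels is half the picture's height over the tangent of half this angle, whatever the lens; pixels are square), "cx", "cy" (the principal point, pixels), "rvec" (rotation vector, rad) and "tvec" (3), from world to camera coordinates, as OpenCV has them. Camera axes: x right, y down, z forward; pixel columns grow to the right and rows downward; lengths in m; the calibration is good to about 2 mm. A picture is of the moment at which its call begins: read the wrist's pose just before it. camera_params takes no time and is no camera call; for the wrist camera it gives the pose at the moment of the call.
- hand_in(): hands the job in, once; it reports no verdict.
The state is a dict: "t": time; "joints": joint angles; "qvel": joint speeds; "joint_efforts": joint torques, N m; "ee_pos": TCP position; "eef_rot": TCP orientation; "wrist_force": force on the tool from outside, world axes, zero at the start; "moment": the same for the moment, N m; "width": opening from 0.0 (shut) to 1.0 (fully open).
Only numpy, scipy, OpenCV 4.12 (cv2) and the standard library are available. Lean on these libraries where they do the work, as an engineer would, in place of code of your own. Each camera call takes 0.05 s, during which the arm holds its last target.

## Working session

There is one attempt and no reset: what is moved stays moved. The work goes in short steps, Python scripts to look and compute and a tool call to move; the robot and the scene stay as the last step left them, time stands still between calls to the robot, and variables do not carry over. Pictures are saved under pics/ and viewed, and the job is handed in when it is done.

Besides the shell and the picture viewer there is one more tool, called after ">>>" as name([rows], argument=value, ...), one row to a line, values as JSON. drive_tool: Moves the arm, as the interface text tells. Its arguments: {"type":"object","properties":{"moves":{"type":"array","items":{"type":"object","properties":{"tx":{"type":"number"},"ty":{"type":"number"},"tz":{"type":"number"},"ax":{"type":"number"},"ay":{"type":"number"},"az":{"type":"number"},"gripper":{"type":"number"}}}},"squeeze":{"type":"number"}},"required":["moves"]}

```bash
ls; mkdir -p pics; python3 - <<'E'
from plant import monitor, vision, arm
import cv2
print(monitor.sense())
for n in ["side","top","wrist"]:
    p=vision.camera_params(n); print(n,p)
    cv2.imwrite(f"pics/{n}0.png",vision.camera(n)[:,:,::-1])
print(arm.grip_depth)
E
```

```text
pics
{'t': 0.0, 'joints': array([-1.30121887,  0.68999754, -0.19451859,  1.5663331 ,  0.15733042,
        0.90247718, -0.2150954 ]), 'qvel': array([-0.00054475, -0.00109244, -0.00058437, -0.00025553,  0.00032804,
        0.00069871,  0.00065069]), 'joint_efforts': array([ 9.69503089e-04, -5.27556574e+01, -1.26635056e+00, -1.53434139e+01,
       -5.26077719e-02,  6.32862153e-03,  1.61068037e-04]), 'ee_pos': array([0.14590586, 0.60709114, 0.2379046 ]), 'eef_rot': array([ 0.55575129,  0.43728075, -0.43822333, -0.55487508]), 'wrist_force': array([ 0.49791343,  0.19011609, -0.42250356]), 'moment': array([0.06171645, 0.00742732, 0.0499224 ]), 'width': 1.00366340553021}
side {'fovy': 57.259174530907536, 'cx': 253.98634736996965, 'cy': 193.13065963101633, 'rvec': array([ 0.33494675, -2.65419428,  1.43086711]), 'tvec': array([0.50678316, 0.16710608, 0.96929203])}
top {'fovy': 43.66426451848717, 'cx': 252.19118850752176, 'cy': 183.74964892851207, 'rvec': array([ 2.13317852, -2.13572307,  0.20352576]), 'tvec': array([-0.07139492,  0.52983146,  1.54169701])}
wrist {'fovy': 66.53199124942898, 'cx': 256.06332749299935, 'cy': 195.35151990380322, 'rvec': array([-2.26981851, -1.79125749, -0.2733214 ]), 'tvec': array([-0.62484911, -0.04131345,  0.38975181])}
-0.0187
```

View pics/side0.png

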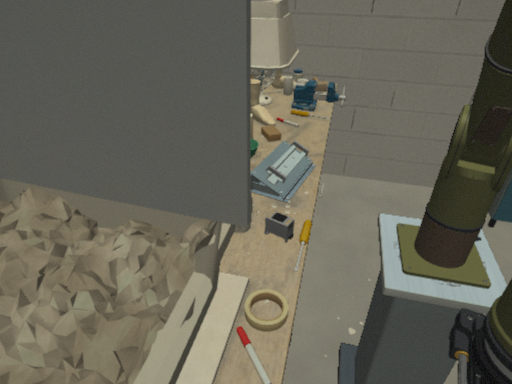

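View pics/top0.png

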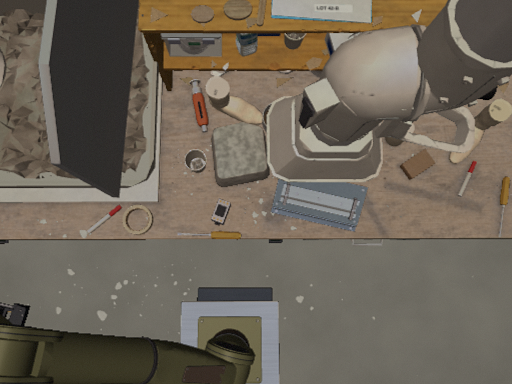

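View pics/wrist0.png

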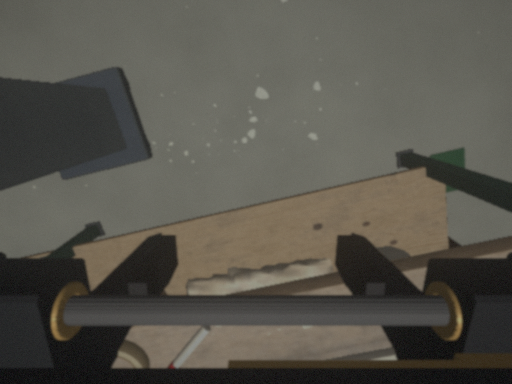

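```bash
cat > h.py <<'E'
import numpy as np, cv2
from scipy.spatial.transform import Rotation as R
def K(p):
    f=192/np.tan(np.radians(p['fovy']/2)); return f
def ray(p,u,v):
    f=K(p); Rm=R.from_rotvec(p['rvec']).as_matrix()
    d=Rm.T@np.array([(u-p['cx'])/f,(v-p['cy'])/f,1.]); c=-Rm.T@p['tvec']; return c,d
def onz(p,u,v,z):
    c,d=ray(p,u,v); return c+d*(z-c[2])/d[2]
def proj(p,X):
    f=K(p); Rm=R.from_rotvec(p['rvec']).as_matrix()
    q=np.atleast_2d(X)@Rm.T+p['tvec']; return np.c_[q[:,0]/q[:,2]*f+p['cx'],q[:,1]/q[:,2]*f+p['cy']]
def tri(*prs):
    A=np.zeros((3,3));b=np.zeros(3)
    for p,u,v in prs:
        c,d=ray(p,u,v); d=d/np.linalg.norm(d); M=np.eye(3)-np.outer(d,d); A+=M;b+=M@c
    return np.linalg.solve(A,b)
def crop(src,dst,x,y,w,h,s):
    im=cv2.imread(src)[y:y+h,x:x+w]; im=cv2.resize(im,None,fx=s,fy=s,interpolation=cv2.INTER_CUBIC)
    for i in range(0,w,10):
        cv2.line(im,(i*s,0),(i*s,6 if i%50 else 14),(0,0,255),1)
        if i%20==0: cv2.putText(im,str(x+i),(i*s,24),0,.4,(0,0,255),1)
    for i in range(0,h,10):
        cv2.line(im,(0,i*s),(6,i*s),(0,0,255),1)
        if i%20==0: cv2.putText(im,str(y+i),(8,i*s+4),0,.4,(0,0,255),1)
    cv2.imwrite(dst,im)
E
python3 - <<'E'
from h import *
from plant import vision
crop('pics/top0.png','pics/topc.png',170,170,210,80,3)
crop('pics/side0.png','pics/sidec.png',220,120,130,120,5)
for n in ['top','side']:
    p=vision.camera_params(n); print(n,ray(p,256,192))
E
```

```text
top (array([ 0.24945355, -0.05147326,  1.61176044]), array([ 0.15940394, -0.02087862, -0.98717475]))
side (array([0.32341275, 0.82044966, 0.66824186]), array([ 0.1928074 , -0.81406206, -0.54787899]))
```

View pics/topc.png

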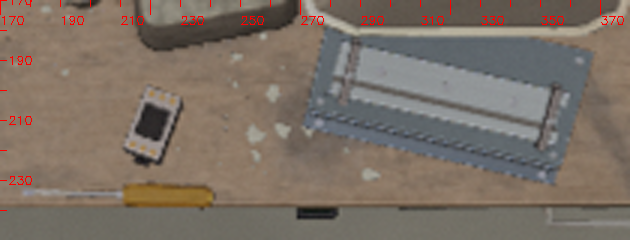

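View pics/sidec.png

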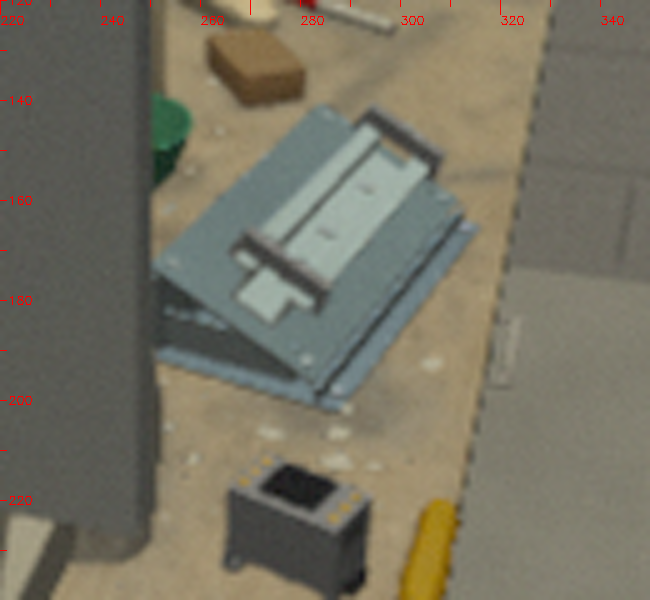

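```bash
python3 - <<'E'
from h import *
from plant import vision
t=vision.camera_params('top'); s=vision.camera_params('side')
# relay top corners (top img), z~0.061
for uv in [(220,198),(231,201.5),(211.5,219.5),(222.5,222.5)]: print('rel',onz(t,*uv,0.061))
print('rel c side',onz(s,277,218,0.061), onz(t,221,210,.061))
for a in [(221.5,210.5),(220,209.5)]: print('tri', tri((t,*a),(s,279.5,217.5)))
print('lamp',tri((t,325,140),(s,272,40)))
# lampshade lower edge in side: left (250,65) right(297,48)
for z in [0.2,.3,.5]: print('lampright',onz(s,298,50,z), 'top edge', onz(t,330,180,z), onz(t,385,165,z),onz(t,265,165,z))
# brackets: near (left) one: side ends (266?) 
A=tri((t,287.5,183.5),(s,266.5,167)); B=tri((t,284.5,203),(s,284,180)); print('left bracket',A,B)
C=tri((t,355,198),(s,291,143)); D=tri((t,350,219),(s,305,153)); print('right bracket',C,D)
E
```

```text
rel [0.48003897 0.03344848 0.061     ]
rel [ 0.46847877 -0.00253802  0.061     ]
rel [0.4096406  0.06030301 0.061     ]
rel [0.39986574 0.02459671 0.061     ]
rel c side [0.44746248 0.03347096 0.061     ] [0.44059073 0.02982272 0.061     ]
tri [0.44013171 0.02829173 0.06009087]
tri [0.44119273 0.03289782 0.06377506]
lamp [ 0.54770853 -0.24551035  0.48221018]
lampright [ 0.62321935 -1.54163514  0.2       ] top edge [ 0.51386027 -0.30376255  0.2       ] [ 0.56003207 -0.4719316   0.2       ] [ 0.55985989 -0.10877982  0.2       ]
lampright [ 0.5591912  -1.03717687  0.3       ] top edge [ 0.4951314 -0.285892   0.3      ] [ 0.5380327  -0.44214905  0.3       ] [ 0.53787271 -0.1047206   0.3       ]
lampright [ 0.4311349  -0.02826033  0.5       ] top edge [ 0.45767367 -0.25015091  0.5       ] [ 0.49403394 -0.38258394  0.5       ] [ 0.49389834 -0.09660214  0.5       ]
left bracket [ 0.52433734 -0.18468791  0.09673982] [ 0.46401062 -0.17727018  0.06057483]
right bracket [ 0.4771428  -0.40188893  0.09116499] [ 0.41604548 -0.38948392  0.06220402]
```

```bash
python3 - <<'E'
from h import *
crop('pics/top0.png','pics/topc1.png',265,170,110,65,7)
crop('pics/side0.png','pics/sidec1.png',235,135,85,80,7)
E
```

```text
(no output)
```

View pics/topc1.png

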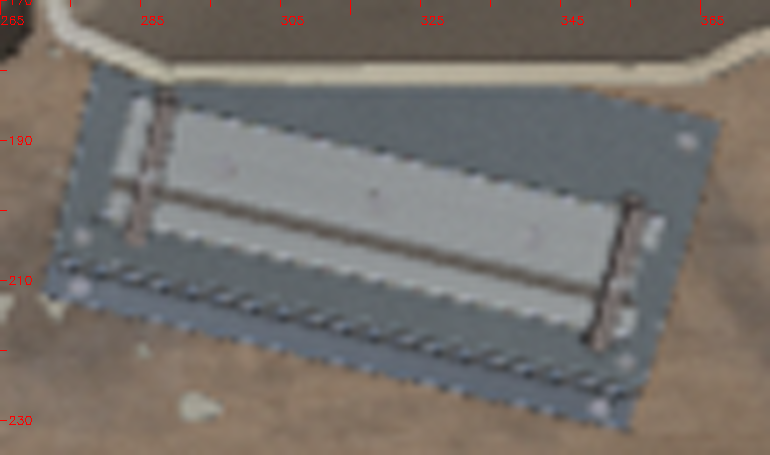

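View pics/sidec1.png

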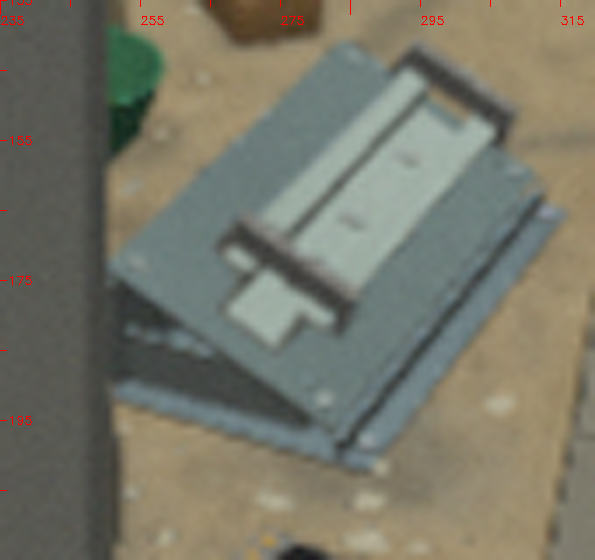

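```bash
cat > fit.py <<'E'
from h import *
from plant import vision
from scipy.optimize import least_squares
t=vision.camera_params('top'); s=vision.camera_params('side')
# obs: cam,u,v, local(x code)
# unknown: px,py,pz,yaw, face offset ox, rail shift sx
def W(q,L):
    Rm=R.from_euler('ZY',[q[3],-np.radians(25)]).as_matrix()
    return Rm@np.array(L)+q[:3]
obs=[('t',272.5,207.5,'f',-67.5,145),('t',354,226.5,'f',-67.5,-145),('t',367.5,187,'f',67.5,-145),
('s',284.5,141,'f',67.5,-145),('s',250.8,174,'f',67.5,145),('s',283.7,197,'f',-67.5,145),('s',312.5,162,'f',-67.5,-145),
('t',280,201.5,'r',-30,125),('t',354.5,218,'r',-30,-125),('t',358.5,200.5,'r',30,-125),('t',284,184,'r',30,125),
('s',283,181,'r',-30,125),('s',266.5,171,'r',30,125)]
def f(q,full=False):
    o=[]
    for c,u,v,k,x,y in obs:
        L=[x/1000+(q[4] if k=='f' else q[5]),y/1000,-.03 if k=='f' else 0.]
        o.append(proj(t if c=='t' else s,W(q,L))[0]-[u,v])
    o=np.array(o)
    return o if full else np.r_[o.ravel(),]
if __name__=="__main__":
    r=least_squares(f,[.48,-.28,.08,-.2,0,0]+[],loss='soft_l1')
    q=r.x; print(q,r.cost)
    print(f(q,True).round(1))
    print([W(q,[x+q[4],y,-.03]).round(3) for x in(-.0675,.0675) for y in(-.145,.145)])
E
python3 fit.py; python3 - <<'E'
from h import *
crop('pics/side0.png','pics/sidel.png',230,0,120,120,5)
crop('pics/top0.png','pics/topl.png',260,0,252,190,3)
E
```

```text
[ 0.37970712 -0.26914281  0.03117459 -0.22087723  0.10277927  0.10039751] 5.793823444408911
[[-0.8 -0.3]
 [ 2.7 -0.4]
 [-0.1  0.9]
 [ 0.  -0.1]
 [ 0.3 -0.4]
 [ 0.3  0.3]
 [ 0.1 -1.5]
 [-0.4 -0.3]
 [ 0.1 -0.2]
 [ 0.9  0.1]
 [-0.4 -0.1]
 [-1.3  1.2]
 [ 0.5  0.7]]
[array([ 0.392, -0.42 ,  0.019]), array([ 0.455, -0.137,  0.019]), array([ 0.511, -0.447,  0.076]), array([ 0.574, -0.164,  0.076])]
```

View pics/sidel.png

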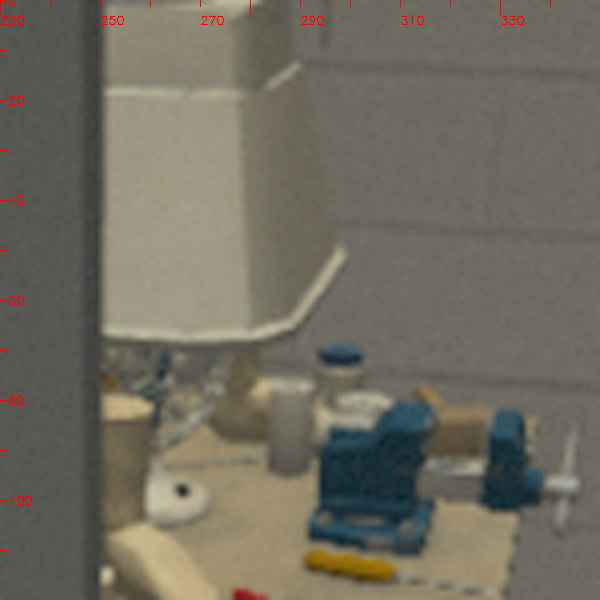

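View pics/topl.png

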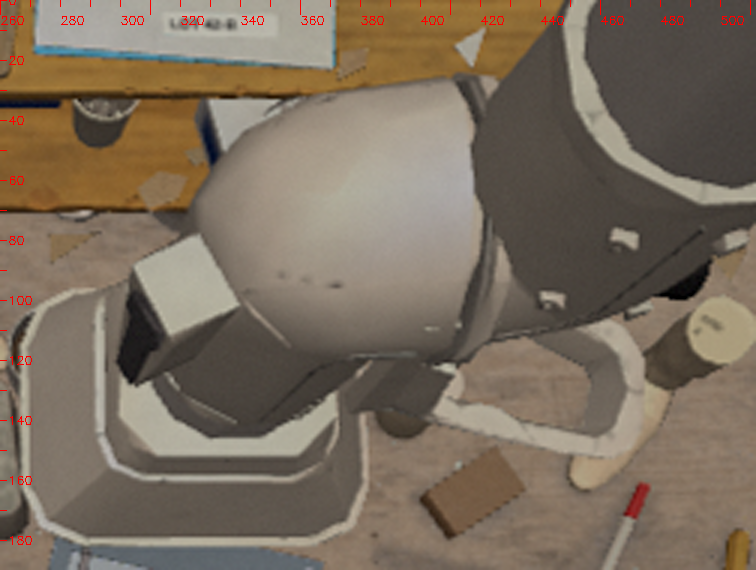

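```bash
python3 - <<'E'
from h import *
from plant import vision
t=vision.camera_params('top'); s=vision.camera_params('side')
for a,b in [((267,165),(278,67)),((288,181),(288,65)),((371,180),(298,50))]:
    X=tri((t,*a),(s,*b)); print(X,proj(t,X),proj(s,X))
print('partition')
X=tri((t,118,196),(s,249,228)); print(X,proj(t,X),proj(s,X))
for z in (.0,.1,.2,.3,.4,.5,.7): print(z,onz(t,118,196,z),onz(s,250,228,z),onz(s,250,0,z))
E
```

```text
[ 0.49787496 -0.10493282  0.44204446] [[267.41964917 168.43514833]] [[274.77118631  66.15324327]]
[ 0.46939659 -0.15631462  0.43466915] [[287.91330095 180.19905508]] [[288.72797148  65.16472284]]
[ 0.47208567 -0.36520147  0.43295035] [[370.92933685 179.27659781]] [[298.56044437  50.1203753 ]]
partition
[0.45702888 0.31608747 0.24504268] [[118.05882495 196.54344309]] [[248.19614715 227.80832707]]
0.0 [0.49610798 0.38227442 0.        ] [0.52893229 0.02354777 0.        ] [ 2.39783288 -7.13817324  0.        ]
0.1 [0.48080456 0.355363   0.1       ] [0.49817703 0.14280128 0.1       ] [ 2.08740334 -5.94719385  0.1       ]
0.2 [0.46550114 0.32845158 0.2       ] [0.46742177 0.26205479 0.2       ] [ 1.7769738  -4.75621445  0.2       ]
0.3 [0.45019773 0.30154015 0.3       ] [0.4366665  0.38130831 0.3       ] [ 1.46654426 -3.56523506  0.3       ]
0.4 [0.43489431 0.27462873 0.4       ] [0.40591124 0.50056182 0.4       ] [ 1.15611473 -2.37425566  0.4       ]
0.5 [0.41959089 0.2477173  0.5       ] [0.37515598 0.61981533 0.5       ] [ 0.84568519 -1.18327627  0.5       ]
0.7 [0.38898406 0.19389446 0.7       ] [0.31364545 0.85832236 0.7       ] [0.22482611 1.19868252 0.7       ]
```

```bash
cat >> h.py <<'E'
def st():
    from plant import monitor
    s=monitor.sense(); Rm=R.from_quat(s['eef_rot']).as_matrix(); p=s['ee_pos']
    print('t',s['t'],'p',p.round(4),'w',round(s['width'],3),'F',s['wrist_force'].round(2),'M',s['moment'].round(2)); print('R',Rm.round(3).tolist(),'j7',s['joints'][6].round(2),'j',s['joints'].round(2))
    return s,Rm,p
def Rtool(jaw,down):
    x=np.array(jaw,float);y=np.array(down,float);y/=np.linalg.norm(y);x-=y*(x@y);x/=np.linalg.norm(x)
    return np.c_[x,y,np.cross(x,y)]
E
python3 - <<'E'
from h import *
s,Rm,p=st()
a=.365
for sg in(1,-1):
    T=Rtool([sg*np.sin(a),sg*np.cos(a),0],[0,0,-1]); print(R.from_matrix(T@Rm.T).as_rotvec())
E
```

```text
t 0.15 p [0.1459 0.6072 0.2381] w 0.999 F [-0.33 -0.47 -0.46] M [0.02 0.   0.  ]
R [[0.234, -0.0, -0.972], [0.972, -0.001, 0.234], [-0.001, -1.0, -0.0]] j7 -0.22 j [-1.3   0.69 -0.19  1.57  0.16  0.9  -0.22]
[ 0.00132276 -0.0003106  -0.1292997 ]
[4.68456456e-04 1.99504732e-03 3.01229227e+00]
```

>>> drive_tool([
  {"tx": 1.9, "ty": -4.4},
  {"tx": 1.9, "ty": -4.4},
  {"tx": 1.9, "ty": -4.4},
  {"tx": 1.9, "ty": -4.4},
  {"tx": 1.9, "ty": -4.4},
  {"tx": 1.9, "ty": -4.4},
  {"tx": 1.9, "ty": -4.4},
  {"tx": 1.9, "ty": -4.4, "az": -0.1},
])

```text
$.moves[0]: bad value
```

>>> drive_tool([
  {"tx": 1.9, "ty": -4.4, "tz": 0, "ax": 0, "ay": 0, "az": 0, "gripper": 100},
  {"tx": 1.9, "ty": -4.4, "tz": 0, "ax": 0, "ay": 0, "az": 0, "gripper": 100},
  {"tx": 1.9, "ty": -4.4, "tz": 0, "ax": 0, "ay": 0, "az": 0, "gripper": 100},
  {"tx": 1.9, "ty": -4.4, "tz": 0, "ax": 0, "ay": 0, "az": 0, "gripper": 100},
  {"tx": 1.9, "ty": -4.4, "tz": 0, "ax": 0, "ay": 0, "az": 0, "gripper": 100},
  {"tx": 1.9, "ty": -4.4, "tz": 0, "ax": 0, "ay": 0, "az": 0, "gripper": 100},
  {"tx": 1.9, "ty": -4.4, "tz": 0, "ax": 0, "ay": 0, "az": 0, "gripper": 100},
  {"tx": 1.9, "ty": -4.4, "tz": 0, "ax": 0, "ay": 0, "az": -0.1, "gripper": 100},
])

```text
t: 0.95
ee_pos: [0.2984, 0.2539, 0.2388]
eef_rot: [-0.577, -0.409, 0.409, 0.577]
wrist_force: [1.1, 0.1, -0.6]
width: 1.003
```

>>> drive_tool([
  {"tx": 1.4, "ty": -3.5, "tz": 0, "ax": 0, "ay": 0, "az": -0.03, "gripper": 100},
  {"tx": 1.4, "ty": -3.5, "tz": 0, "ax": 0, "ay": 0, "az": 0, "gripper": 100},
  {"tx": 1.4, "ty": -3.5, "tz": 0, "ax": 0, "ay": 0, "az": 0, "gripper": 100},
  {"tx": 1.4, "ty": -3.5, "tz": 0, "ax": 0, "ay": 0, "az": 0, "gripper": 100},
  {"tx": 1.4, "ty": -3.5, "tz": 0, "ax": 0, "ay": 0, "az": 0, "gripper": 100},
  {"tx": 1.4, "ty": -3.5, "tz": 0, "ax": 0, "ay": 0, "az": 0, "gripper": 100},
  {"tx": 0, "ty": 0, "tz": 0, "ax": 0, "ay": 0, "az": 0, "gripper": 100},
  {"tx": 0, "ty": 0, "tz": 0, "ax": 0, "ay": 0, "az": 0, "gripper": 100},
])

```text
t: 1.75
ee_pos: [0.3821, 0.0452, 0.2387]
eef_rot: [-0.583, -0.4, 0.4, 0.583]
wrist_force: [1.1, 0.0, -0.6]
width: 0.997
```

```bash
python3 - <<'E'
from h import *
from plant import vision
st()
p=vision.camera_params('wrist'); print(ray(p,256,192)); np.save('w1.npy',np.r_[p['rvec'],p['tvec'],p['cx'],p['cy'],p['fovy']])
cv2.imwrite('pics/w1.png',vision.camera('wrist')[:,:,::-1])
E
```

```text
t 1.75 p [0.3821 0.0452 0.2387] w 0.997 F [ 1.11  0.01 -0.63] M [ 0.01 -0.03  0.01]
R [[0.36, -0.0, -0.933], [0.933, 0.0, 0.36], [0.0, -1.0, 0.0]] j7 0.75 j [-0.07  0.4  -0.24  2.24  0.19  0.52  0.75]
(array([0.30973443, 0.07301011, 0.38509904]), array([ 0.26814528, -0.10139168, -0.95809656]))
```

View pics/w1.png

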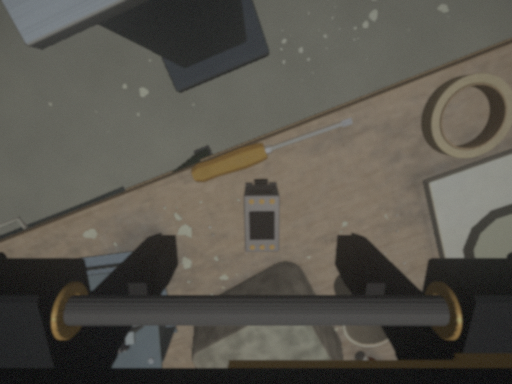

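```bash
python3 - <<'E'
from h import *
crop('pics/w1.png','pics/w1c.png',225,170,80,90,7)
E
```

```text
(no output)
```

View pics/w1c.png

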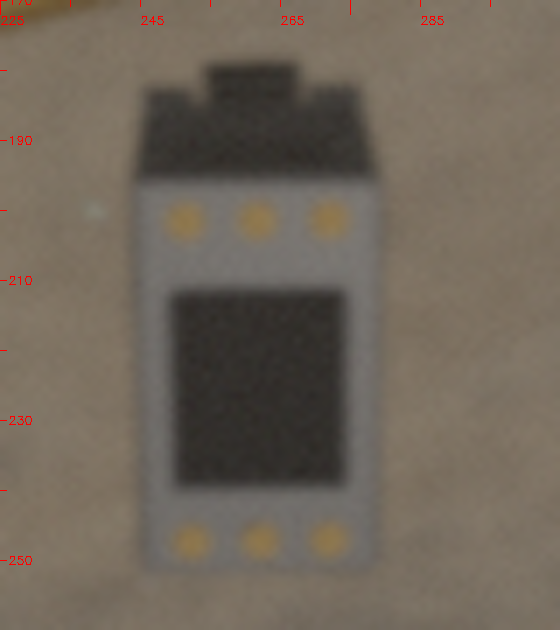

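```bash
cat >> h.py <<'E'
def wp(f):
    a=np.load(f); return dict(rvec=a[:3],tvec=a[3:6],cx=a[6],cy=a[7],fovy=a[8])
E
python3 - <<'E'
from h import *
p=wp('w1.npy')
P=[onz(p,*c,.061) for c in [(244,196),(279.3,196),(245.2,251.3),(279,251.3)]]
for x in P: print(x)
print('len',np.linalg.norm(P[0]-P[2]),np.linalg.norm(P[1]-P[3]),'w',np.linalg.norm(P[0]-P[1]),np.linalg.norm(P[2]-P[3]))
d=(P[2]+P[3]-P[0]-P[1])/2; e=(P[0]+P[2]-P[1]-P[3]); print('yaw',np.arctan2(d[1],d[0]),'from y',e,np.mean(P,0))
E
```

```text
[0.39995429 0.02397572 0.061     ]
[0.41469266 0.06221116 0.061     ]
[ 0.46689337 -0.00113343  0.061     ]
[0.48190633 0.03776429 0.061     ]
len 0.07149342409709608 0.07152151628022749 w 0.04097765376205273 0.04169438703024849
yaw -0.353852040725121 from y [-0.02975133 -0.07713316  0.        ] [0.44086166 0.03070443 0.061     ]
```

```bash
python3 - <<'E'
from h import *
from plant import vision
t=vision.camera_params('top'); w=wp('w1.npy')
# block: near edge top corners top img (217,183?) (268,178); wrist image (288,262) top right... 
crop('pics/top0.png','pics/topb.png',170,110,120,100,6)
crop('pics/w1.png','pics/w1b.png',150,230,260,154,3)
E
```

```text
(no output)
```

View pics/topb.png

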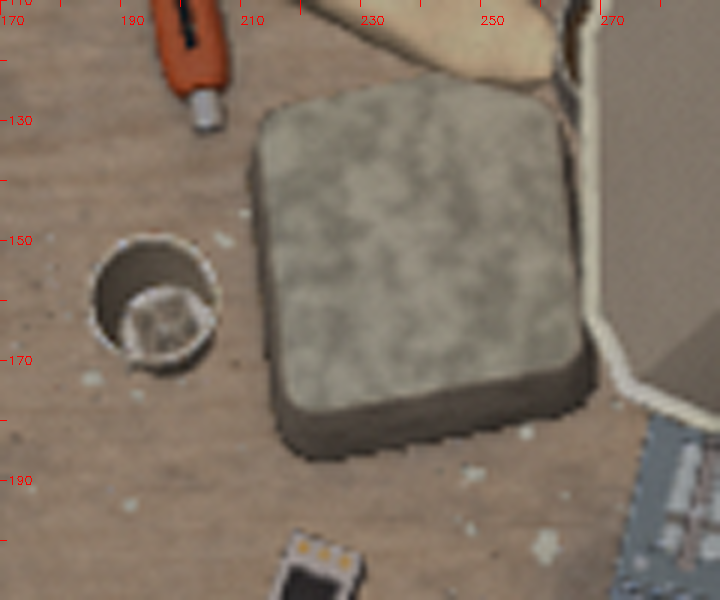

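View pics/w1b.png

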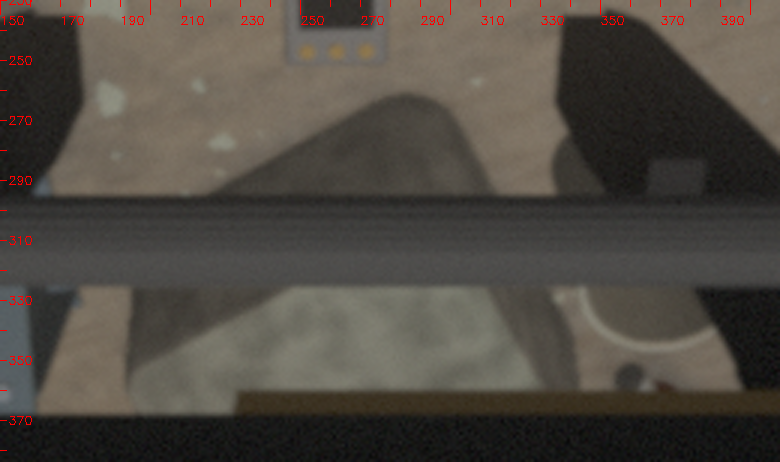

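```bash
python3 - <<'E'
from h import *
from plant import vision
t=vision.camera_params('top'); w=wp('w1.npy')
print(onz(t,222,187,0),onz(w,285,262,0),onz(t,267,178,0))
for z in(.08,.1,.12,.15,.18): print(z,onz(t,221,179,z),onz(t,267,171,z))
E
```

```text
[0.52701176 0.03033498 0.        ] [0.53417211 0.03347241 0.        ] [ 0.55827529 -0.12343178  0.        ]
0.08 [0.53962048 0.02975409 0.08      ] [ 0.56621007 -0.12004102  0.08      ]
0.1 [0.5358318  0.02869351 0.1       ] [ 0.56207422 -0.11914574  0.1       ]
0.12 [0.53204313 0.02763294 0.12      ] [ 0.55793837 -0.11825045  0.12      ]
0.15 [0.52636012 0.02604207 0.15      ] [ 0.5517346  -0.11690753  0.15      ]
0.18 [0.52067712 0.02445121 0.18      ] [ 0.54553082 -0.11556461  0.18      ]
```

>>> drive_tool([
  {"tx": 2.9, "ty": -0.7, "tz": -2, "ax": 0, "ay": 0, "az": 0, "gripper": 100},
  {"tx": 3.0, "ty": -0.7, "tz": -2, "ax": 0, "ay": 0, "az": 0, "gripper": 100},
  {"tx": 0, "ty": 0, "tz": -4, "ax": 0, "ay": 0, "az": 0, "gripper": 100},
  {"tx": 0, "ty": 0, "tz": -4, "ax": 0, "ay": 0, "az": 0, "gripper": 100},
  {"tx": 0, "ty": 0, "tz": -4, "ax": 0, "ay": 0, "az": 0, "gripper": 100},
  {"tx": 0, "ty": 0, "tz": -3, "ax": 0, "ay": 0, "az": 0, "gripper": 100},
  {"tx": 0, "ty": 0, "tz": -1.9, "ax": 0, "ay": 0, "az": 0, "gripper": 100},
  {"tx": 0, "ty": 0, "tz": 0, "ax": 0, "ay": 0, "az": 0, "gripper": 100},
])

```text
t: 2.6
ee_pos: [0.4423, 0.0337, 0.0372]
eef_rot: [-0.58, -0.4, 0.404, 0.583]
wrist_force: [0.3, 0.5, -0.1]
width: 1.0
```

>>> drive_tool([
  {"tx": 0, "ty": 0, "tz": 0, "ax": 0, "ay": 0, "az": 0, "gripper": 30},
  {"tx": 0, "ty": 0, "tz": 0, "ax": 0, "ay": 0, "az": 0, "gripper": 30},
  {"tx": 0, "ty": 0, "tz": 0, "ax": 0, "ay": 0, "az": 0, "gripper": 30},
  {"tx": 0, "ty": 0, "tz": 0, "ax": 0, "ay": 0, "az": 0, "gripper": 30},
  {"tx": 0, "ty": 0, "tz": 0, "ax": 0, "ay": 0, "az": 0, "gripper": 30},
  {"tx": 0, "ty": 0, "tz": 0, "ax": 0, "ay": 0, "az": 0, "gripper": 30},
  {"tx": 0, "ty": 0, "tz": 0, "ax": 0, "ay": 0, "az": 0, "gripper": 30},
  {"tx": 0, "ty": 0, "tz": 0, "ax": 0, "ay": 0, "az": 0, "gripper": 30},
], squeeze=30)

```text
t: 3.4
ee_pos: [0.4427, 0.0308, 0.039]
eef_rot: [-0.583, -0.399, 0.402, 0.583]
wrist_force: [-1.7, -2.0, 5.2]
width: 0.472
```

```bash
python3 - <<'E'
from h import *
st()
from plant import vision
p=vision.camera_params('wrist'); np.save('w2.npy',np.r_[p['rvec'],p['tvec'],p['cx'],p['cy'],p['fovy']])
cv2.imwrite('pics/w2.png',vision.camera('wrist')[:,:,::-1])
E
```

```text
t 3.4 p [0.4427 0.0308 0.039 ] w 0.472 F [-1.65 -2.04  5.24] M [-0.38  0.19 -0.04]
R [[0.358, -0.004, -0.934], [0.934, -0.002, 0.358], [-0.004, -1.0, 0.003]] j7 0.47 j [-0.16  0.87 -0.03  2.24  0.56  0.05  0.47]
```

View pics/w2.png

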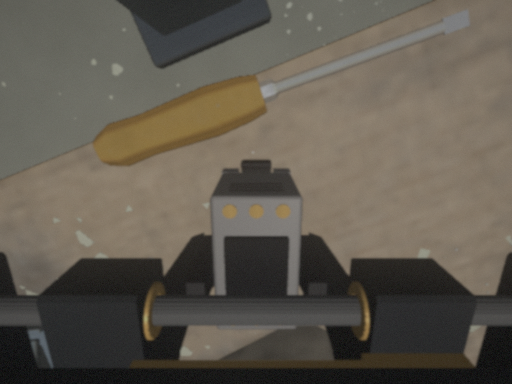

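```bash
cat > kin.py <<'E'
from h import *
from scipy.optimize import least_squares
import itertools,json
D=[([-1.30121887,0.68999754,-0.19451859,1.5663331,0.15733042,0.90247718,-0.2150954],[0.14590586,0.60709114,0.2379046],[0.55575129,0.43728075,-0.43822333,-0.55487508])]
Rt=lambda a,i:R.from_rotvec(a*np.eye(3)[i]).as_matrix()
# tool frame: y along approach. end frame z->tool y
E0=np.array([[1,0,0],[0,0,-1],[0,1,0]],float) # columns? tool = Rend@E0 with tool y = end z
def fk(q,k,sg):
    h,L1,a,L2,L3,p1,p7,a2=k
    Rm=Rt(sg[0]*q[0]+p1,2);p=np.array([0,0,h])
    Rm=Rm@Rt(q[1],1)@Rt(sg[1]*q[2],2); p=p+Rm@[a,0,L1]
    Rm=Rm@Rt(q[3],1); p=p+Rm@[a2,0,0]
    Rm=Rm@Rt(sg[2]*q[4],2); p=p+Rm@[0,0,L2]
    Rm=Rm@Rt(q[5],1)@Rt(sg[3]*q[6]+p7,2); p=p+Rm@[0,0,L3]
    return p,Rm@np.array([[1,0,0],[0,0,1],[0,-1,0]]).T
def best(D):
    out=[]
    for sg in itertools.product((1,-1),repeat=4):
      for p7 in (0,1.57,3.14,-1.57):
        def f(k):
            r=[]
            for q,p,o in D:
                P,O=fk(q,k,sg); r+=list((P-p)*3)+list((O-R.from_quat(o).as_matrix()).ravel()*.5)
            return r
        s=least_squares(f,[.32,.56,0,.34,.3,0,p7,0]); out.append((s.cost,sg,s.x))
    out.sort(key=lambda t:t[0]); return out
E
python3 - <<'E'
from kin import *
from plant import monitor
s=monitor.sense()
D.append(([float(x) for x in s['joints']],list(s['ee_pos']),list(s['eef_rot'])))
q2=[-0.07,0.4,-0.24,2.24,0.19,0.52,0.75]
D.append((q2,[.3821,.0452,.2387],[-0.583,-0.4,0.4,0.583]))
for o in best(D)[:4]: print(o[0],o[1],o[2].round(4))
json.dump([D[1]],open('D.json','w'),default=list)
E
```

```text
0.00038281341716040585 (-1, -1, -1, -1) [ 9.0120e+00  6.3220e-01 -2.2400e-02  3.3030e-01  9.0732e+00 -6.3600e-02
 -3.2038e+00 -3.0000e-03]
0.0003828134171608343 (-1, -1, -1, -1) [ 9.0120e+00  6.3220e-01 -2.2400e-02  3.3030e-01  9.0732e+00 -6.3600e-02
 -3.2038e+00 -3.0000e-03]
0.0003828134171680078 (-1, -1, -1, -1) [ 9.0120e+00  6.3220e-01 -2.2400e-02  3.3030e-01  9.0733e+00 -6.3600e-02
  3.0794e+00 -3.0000e-03]
0.000382813417171958 (-1, -1, -1, -1) [ 9.0121e+00  6.3220e-01 -2.2400e-02  3.3030e-01  9.0733e+00 -6.3600e-02
  3.0794e+00 -3.0000e-03]
```

>>> drive_tool([
  {"tx": 0, "ty": 0, "tz": 0, "ax": 0, "ay": 0, "az": 0, "gripper": 100},
  {"tx": 0, "ty": 0, "tz": 0, "ax": 0, "ay": 0, "az": 0, "gripper": 100},
  {"tx": 0, "ty": 0, "tz": 0, "ax": 0, "ay": 0, "az": 0, "gripper": 100},
  {"tx": 0, "ty": 0, "tz": 4, "ax": 0, "ay": 0, "az": 0, "gripper": 100},
  {"tx": 0, "ty": 0, "tz": 4, "ax": 0, "ay": 0, "az": 0, "gripper": 100},
  {"tx": 0, "ty": 0, "tz": 4, "ax": 0, "ay": -0.1, "az": 0, "gripper": 100},
  {"tx": 0, "ty": 0, "tz": 4, "ax": 0, "ay": -0.1, "az": 0, "gripper": 100},
  {"tx": 0, "ty": 0, "tz": 4, "ax": 0, "ay": -0.1, "az": 0, "gripper": 100},
])

```text
t: 4.25
ee_pos: [0.443, 0.0317, 0.2403]
eef_rot: [0.636, 0.483, -0.309, -0.516]
wrist_force: [0.1, 0.7, -0.1]
width: 1.002
```

```bash
cat > rec.py <<'E'
from kin import *
s,_,_=st()
d=json.load(open('D.json')); d.append(([float(x) for x in s['joints']],list(s['ee_pos']),list(s['eef_rot']))); json.dump(d,open('D.json','w'))
print(s['qvel'].round(3))
sg=(-1,)*4
DD=D+d
def f(k):
    r=[]
    for q,p,o in DD:
        P,O=fk(q,k,sg); r+=list((P-p)*3)+list((O-R.from_quat(o).as_matrix()).ravel())
    return r
k=least_squares(f,[.32,.56,0,.34,.3,0,3.14,0]).x
print(k.round(4)); print(np.array(f(k)).reshape(-1,12).round(3)[:,:3]/3, np.abs(f(k)).max())
np.save('k.npy',k)
E
python3 rec.py
```

```text
t 4.25 p [0.443  0.0317 0.2403] w 1.002 F [ 0.1   0.72 -0.06] M [-0.02  0.19  0.02]
R [[0.342, 0.296, -0.892], [0.934, 0.0, 0.358], [0.106, -0.955, -0.276]] j7 0.39 j [-0.21  0.38 -0.02  2.36  0.6   0.13  0.39]
[-0.792 -1.015  0.892  0.408  0.326 -0.444 -0.378]
[ 0.3773  0.5841 -0.0115  0.3477  0.376  -0.0829  3.0599  0.0078]
[[ 0.00766667 -0.00133333 -0.00066667]
 [-0.00233333  0.00866667  0.        ]
 [ 0.00033333  0.006       0.00066667]] 0.025649811973727652
```

>>> drive_tool([
  {"tx": -0.5, "ty": -2, "tz": 0, "ax": 0.1, "ay": 0, "az": 0.1, "gripper": 100},
  {"tx": -0.5, "ty": -2, "tz": 0, "ax": 0.1, "ay": 0, "az": 0.1, "gripper": 100},
  {"tx": 0, "ty": -2, "tz": 0, "ax": 0.1, "ay": 0, "az": 0.1, "gripper": 100},
  {"tx": 0, "ty": -2, "tz": 0, "ax": 0, "ay": 0, "az": 0, "gripper": 100},
  {"tx": 0, "ty": 0, "tz": 0, "ax": 0, "ay": 0, "az": 0, "gripper": 100},
  {"tx": 0, "ty": 0, "tz": 0, "ax": 0, "ay": 0, "az": 0, "gripper": 100},
  {"tx": 0, "ty": 0, "tz": 0, "ax": 0, "ay": 0, "az": 0, "gripper": 100},
  {"tx": 0, "ty": 0, "tz": 0, "ax": 0, "ay": 0, "az": 0, "gripper": 100},
])

```text
t: 5.05
ee_pos: [0.4366, -0.0131, 0.2282]
eef_rot: [0.567, 0.53, -0.326, -0.54]
wrist_force: [0.3, 0.1, -0.3]
width: 1.004
```

```bash
python3 rec.py
```

```text
t 5.05 p [ 0.4366 -0.0131  0.2282] w 1.004 F [ 0.33  0.15 -0.32] M [-0.18  0.18 -0.03]
R [[0.226, 0.249, -0.942], [0.953, 0.145, 0.267], [0.203, -0.958, -0.205]] j7 0.73 j [ 0.41  0.45 -0.54  2.33  0.56  0.18  0.73]
[ 0.001 -0.     0.001 -0.002  0.001  0.004  0.002]
[ 0.3596  0.6004 -0.0272  0.3492  0.3802 -0.0814  3.0619  0.0076]
[[ 0.00933333 -0.00233333 -0.00133333]
 [ 0.          0.009      -0.00066667]
 [-0.006       0.00533333 -0.00133333]
 [ 0.00433333  0.00566667  0.00333333]] 0.028043507885628066
```

```bash
cat > kin2.py <<'E'
from kin import *
sg=(-1,)*4
T=np.array([[1,0,0],[0,0,1],[0,-1,0]],float).T
def fk2(q,k):
    h,L1,L2,L3=k[:4]; o=k[4:16].reshape(6,2) # xy offsets after each joint1..6
    z=[0,0,L1,0,L2,0]
    z=[0,0,L1,0,L2,0]
    ax=[2,1,2,1,2,1]; s=[-1,1,-1,1,-1,1]
    Rm=np.eye(3);p=np.array([0,0,h])
    for i in range(6):
        Rm=Rm@Rt(s[i]*q[i],ax[i]); p=p+Rm@[o[i,0],o[i,1],z[i]]
    Rm=Rm@Rt(-q[6]+np.pi,2); p=p+Rm@[0,0,L3]
    return p,Rm@T
def data():
    return D+json.load(open('D.json'))
def fit2(mask,DD):
    idx=[0,1,2,3]+mask
    def full(x):
        k=np.zeros(16); k[idx]=x; return k
    def f(x):
        r=[]
        for q,p,o in DD:
            P,O=fk2(q,full(x)); r+=list((P-p))
        return r
    s=least_squares(f,[.36,.58,.35,.37]+[0]*len(mask)); return s.cost,full(s.x),np.array(f(s.x)).reshape(-1,3)
E
python3 - <<'E'
from kin2 import *
DD=data()
# orientation check
for q,p,o in DD:
    P,O=fk2(q,np.r_[.36,.58,.35,.37,np.zeros(12)]); print('ori err',R.from_matrix(O@R.from_quat(o).as_matrix().T).as_rotvec().round(4))
for m in [[],[4],[5],[8],[9],[10],[12],[13],[14],[4,5],[5,9],[4,8],[4,8,10],[4,8,10,14],[5,7,9,13],[14,15]]:
    c,k,r=fit2(m,DD); print(m,c*1e6,k[[0,1,2,3]+m].round(4))
E
```

```text
ori err [-0.  0.  0.]
ori err [ 0. -0.  0.]
ori err [ 0.  0. -0.]
ori err [ 0. -0. -0.]
[] 3604.2542606307197 [0.2835 0.5925 0.3053 0.3226]
[4] 3312.880115237882 [0.2903 0.5261 0.2997 0.2795 0.0468]
[5] 66.54281570726526 [ 0.3545  0.5671  0.3466  0.3379 -0.0457]
[8] 1801.959747642275 [ 0.4758  0.83    0.3861  0.7956 -0.2752]
[9] 30.94147915094823 [ 0.3407  0.5619  0.3425  0.3186 -0.0452]
[10] 3590.9768573891133 [0.2925 0.603  0.3068 0.3354 0.0093]
[12] 1273.9196516664322 [0.3694 0.6353 0.3455 0.3837 0.0654]
[13] 81.9722872287117 [ 0.3097  0.5248  0.3616  0.2471 -0.0541]
[14] 600.8446992642874 [0.3567 0.6589 0.3568 0.3975 0.0793]
[4, 5] 58.10137613037085 [ 0.3549  0.5558  0.3451  0.3302  0.0082 -0.0451]
[5, 9] 0.00217728688268734 [ 0.3471  0.5637  0.3447  0.3265 -0.0188 -0.0272]
[4, 8] 1666.0360364567089 [ 0.4736  0.7758  0.3793  0.7489  0.0322 -0.2653]
[4, 8, 10] 1239.4225605428228 [ 0.5608  0.8653  0.4006  0.8948  0.041  -0.3098  0.0566]
[4, 8, 10, 14] 203.51235881925268 [ 0.4818  0.7797  0.3901  0.6609  0.023  -0.1442  0.0405  0.0596]
[5, 7, 9, 13] 7.48676493987549e-12 [ 3.469e-01  5.634e-01  3.448e-01  3.261e-01 -6.103e-01  5.915e-01
 -2.690e-02 -4.000e-04]
[14, 15] 65.56054328930946 [ 0.3181  0.5448  0.3624  0.2696  0.013  -0.0468]
```

```bash
cat >> kin2.py <<'E'
try: KP=np.load('k2.npy')
except Exception: KP=None
LO=np.array([-3.01,-.46,-1.47,.13,-1,.04,-2.66]);HI=np.array([3.01,2.08,1.51,2.56,4.14,2.09,2.66])
def err(q,P,O):
    p,o=fk2(q,KP); return np.r_[(p-P)*3,R.from_matrix(o@O.T).as_rotvec()]
def ik(P,O,q0,reg=1e-3):
    s=least_squares(lambda q:np.r_[err(q,P,O),reg*(q-q0)],np.clip(q0,LO+1e-3,HI-1e-3),bounds=(LO,HI)); return s.x,np.linalg.norm(err(s.x,P,O))
def railR(yaw,tilt=0): # tilt: foot raised => rotate about rail y (+)
    return R.from_euler('ZY',[yaw,-np.radians(25)+tilt]).as_matrix()
def toolfrommod(M,flip=1): # tool x=+-mod y, tool y=-mod z
    return Rtool(flip*M[:,1],-M[:,2])
E
python3 - <<'E'
from kin2 import *
c,k,r=fit2([5,9],data()); np.save('k2.npy',k); print(c,r.round(5)[-1])
import kin2; kin2.KP=k
q0=np.array(data()[-1][0])
rng=np.random.default_rng(0)
C=np.array([.4685,-.289,.0736])
for name,tilt in [('flat',0),('tilt.25',.25)]:
  for fl in (1,-1):
    M=railR(-.221,tilt); 
    cen=C+railR(-.221)@[0,0,.025+ (0.01 if tilt else 0)]
    P=cen+M@[0,0,.003]; O=toolfrommod(M,fl)
    sols=[]
    x,e=ik(P,O,q0); print(name,fl,'local',e.round(4),x.round(2))
    for _ in range(40):
        x,e=ik(P,O,rng.uniform(LO,HI),1e-4)
        if e<1e-3: sols.append(x)
    sols.sort(key=lambda x:x[4]); 
    for x in sols[::max(1,len(sols)//10)]: print('   ',x.round(2))
E
```

```text
2.17728688268734e-09 [-1.e-05  0.e+00  1.e-05]
flat 1 local 0.0 [ 1.14  1.   -1.03  2.3   2.03  0.73 -0.03]
    [ 1.28  1.26 -1.45  2.29  1.85  1.14  0.22]
    [ 1.26  1.21 -1.38  2.29  1.87  1.07  0.19]
    [ 1.25  1.17 -1.32  2.29  1.89  1.    0.16]
    [ 1.21  1.08 -1.18  2.29  1.95  0.87  0.08]
    [ 1.17  1.03 -1.08  2.3   2.    0.78  0.01]
    [ 1.09  0.95 -0.91  2.3   2.11  0.64 -0.12]
    [ 1.03  0.91 -0.79  2.3   2.23  0.55 -0.25]
    [ 1.    0.89 -0.74  2.3   2.28  0.52 -0.31]
    [ 0.93  0.86 -0.61  2.31  2.44  0.46 -0.48]
    [ 0.85  0.83 -0.47  2.31  2.65  0.41 -0.71]
    [ 0.76  0.81 -0.33  2.32  2.9   0.38 -0.97]
    [ 0.61  0.8  -0.09  2.32  3.35  0.4  -1.44]
    [ 0.34  0.85  0.38  2.34  3.92  0.6  -2.03]
flat -1 local 0.1686 [ 0.71  0.74 -0.2   2.12 -1.    0.04 -0.2 ]
    [ 0.93  0.86 -0.61  2.31  2.44  0.46  2.66]
    [ 0.93  0.86 -0.61  2.31  2.44  0.46  2.66]
    [ 0.84  0.83 -0.45  2.31  2.68  0.4   2.4 ]
    [ 0.74  0.81 -0.3   2.32  2.97  0.38  2.11]
    [ 0.65  0.8  -0.14  2.32  3.26  0.39  1.8 ]
    [ 0.6   0.8  -0.07  2.33  3.38  0.4   1.67]
    [0.41 0.83 
[... 1058 characters left out ...]
1.22  0.49]
    [ 1.22  1.22 -1.47  2.08  1.47  1.22  0.49]
    [ 1.22  1.22 -1.47  2.08  1.47  1.22  0.49]
tilt.25 -1 local 0.0 [ 0.49  0.75  0.03  2.12 -0.67  0.12 -0.62]
    [ 0.43  0.75  0.12  2.12 -1.    0.17 -0.3 ]
    [ 0.43  0.75  0.12  2.12 -1.    0.17 -0.3 ]
    [ 0.51  0.75  0.    2.12 -0.52  0.11 -0.78]
    [ 0.54  0.75 -0.05  2.12 -0.15  0.1  -1.14]
    [ 0.55  0.75 -0.07  2.12 -0.01  0.1  -1.28]
    [ 0.59  0.75 -0.14  2.11  0.39  0.12 -1.67]
    [ 0.63  0.75 -0.2   2.11  0.64  0.14 -1.93]
    [ 0.65  0.75 -0.23  2.11  0.75  0.15 -2.03]
    [ 1.03  0.9  -0.9   2.09  1.35  0.64 -2.59]
    [ 1.08  0.94 -1.    2.09  1.38  0.73 -2.61]
    [ 1.18  1.1  -1.29  2.08  1.44  1.02 -2.64]
```

```bash
cat > go.py <<'E'
from kin2 import *
def delta(P,O):
    s,Rm,p=st(); print('dp cm',((np.array(P)-p)*100).round(2),'drot',R.from_matrix(O@Rm.T).as_rotvec().round(3))
E
python3 - <<'E'
from go import *
O=Rtool([np.sin(.36),np.cos(.36),0],[0,0,-1]); delta([.4409,.0307,.03],O)
E
```

```text
t 5.05 p [ 0.4366 -0.0131  0.2282] w 1.004 F [ 0.33  0.15 -0.32] M [-0.18  0.18 -0.03]
R [[0.226, 0.249, -0.942], [0.953, 0.145, 0.267], [0.203, -0.958, -0.205]] j7 0.73 j [ 0.41  0.45 -0.54  2.33  0.56  0.18  0.73]
dp cm [  0.43   4.38 -19.82] drot [-0.133  0.26  -0.105]
```

>>> drive_tool([
  {"tx": 0.05, "ty": 0.7, "tz": -1, "ax": -0.02, "ay": 0.04, "az": -0.02, "gripper": 100},
  {"tx": 0.05, "ty": 0.7, "tz": -1, "ax": -0.02, "ay": 0.04, "az": -0.02, "gripper": 100},
  {"tx": 0.05, "ty": 0.7, "tz": -1, "ax": -0.02, "ay": 0.04, "az": -0.02, "gripper": 100},
  {"tx": 0.05, "ty": 0.7, "tz": -1, "ax": -0.02, "ay": 0.04, "az": -0.02, "gripper": 100},
  {"tx": 0.1, "ty": 0.7, "tz": -1, "ax": -0.02, "ay": 0.05, "az": -0.02, "gripper": 100},
  {"tx": 0.1, "ty": 0.9, "tz": -1, "ax": -0.03, "ay": 0.05, "az": -0.01, "gripper": 100},
  {"tx": 0, "ty": 0, "tz": -3, "ax": 0, "ay": 0, "az": 0, "gripper": 100},
  {"tx": 0, "ty": 0, "tz": -2, "ax": 0, "ay": 0, "az": 0, "gripper": 100},
])

```text
t: 5.85
ee_pos: [0.4411, 0.0315, 0.117]
eef_rot: [0.583, 0.402, -0.4, -0.582]
wrist_force: [-0.1, -0.6, -0.3]
width: 0.996
```

```bash
python3 - <<'E'
from go import *
O=Rtool([np.sin(.36),np.cos(.36),0],[0,0,-1]); delta([.4409,.0307,.03],O)
E
```

```text
t 5.85 p [0.4411 0.0315 0.117 ] w 0.996 F [-0.08 -0.56 -0.34] M [-0.02  0.03  0.03]
R [[0.356, 0.002, -0.934], [0.934, 0.0, 0.356], [0.001, -1.0, -0.002]] j7 0.43 j [-0.02  0.7  -0.25  2.21  0.59  0.29  0.43]
dp cm [-0.02 -0.08 -8.7 ] drot [-0.     0.002  0.004]
```

>>> drive_tool([
  {"tx": 0, "ty": 0, "tz": -1.5, "ax": 0, "ay": 0, "az": 0, "gripper": 100},
  {"tx": 0, "ty": -0.1, "tz": -1.5, "ax": 0, "ay": 0, "az": 0, "gripper": 100},
  {"tx": 0, "ty": 0, "tz": -1.5, "ax": 0, "ay": 0, "az": 0, "gripper": 100},
  {"tx": 0, "ty": 0, "tz": -1.5, "ax": 0, "ay": 0, "az": 0, "gripper": 100},
  {"tx": 0, "ty": 0, "tz": -1.5, "ax": 0, "ay": 0, "az": 0, "gripper": 100},
  {"tx": 0, "ty": 0, "tz": -1, "ax": 0, "ay": 0, "az": 0, "gripper": 100},
  {"tx": 0, "ty": 0, "tz": 0, "ax": 0, "ay": 0, "az": 0, "gripper": 100},
  {"tx": 0, "ty": 0, "tz": 0, "ax": 0, "ay": 0, "az": 0, "gripper": 100},
])

```text
t: 6.65
ee_pos: [0.4418, 0.0295, 0.0367]
eef_rot: [-0.583, -0.401, 0.401, 0.583]
wrist_force: [0.5, 0.3, 0.5]
width: 1.001
```

```bash
python3 - <<'E'
from go import *
O=Rtool([np.sin(.36),np.cos(.36),0],[0,0,-1]); delta([.4409,.0307,.03],O)
E
```

```text
t 6.65 p [0.4418 0.0295 0.0367] w 1.001 F [0.46 0.33 0.47] M [-0.02 -0.02  0.01]
R [[0.358, -0.0, -0.934], [0.934, -0.0, 0.358], [-0.0, -1.0, 0.0]] j7 0.09 j [-0.14  0.87 -0.05  2.24  0.95  0.04  0.09]
dp cm [-0.09  0.12 -0.67] drot [ 0.    -0.     0.006]
```

>>> drive_tool([
  {"tx": 0, "ty": 0, "tz": 0, "ax": 0, "ay": 0, "az": 0, "gripper": 30},
  {"tx": 0, "ty": 0, "tz": 0, "ax": 0, "ay": 0, "az": 0, "gripper": 30},
  {"tx": 0, "ty": 0, "tz": 0, "ax": 0, "ay": 0, "az": 0, "gripper": 30},
  {"tx": 0, "ty": 0, "tz": 0, "ax": 0, "ay": 0, "az": 0, "gripper": 30},
  {"tx": 0, "ty": 0, "tz": 0, "ax": 0, "ay": 0, "az": 0, "gripper": 30},
  {"tx": 0, "ty": 0, "tz": 0, "ax": 0, "ay": 0, "az": 0, "gripper": 30},
  {"tx": 0, "ty": 0, "tz": 2, "ax": 0, "ay": 0, "az": 0, "gripper": 30},
  {"tx": 0, "ty": 0, "tz": 2, "ax": 0, "ay": 0, "az": 0, "gripper": 30},
], squeeze=45)

```text
t: 7.45
ee_pos: [0.441, 0.0284, 0.0766]
eef_rot: [-0.583, -0.399, 0.402, 0.583]
wrist_force: [0.6, -0.7, -2.5]
width: 0.477
```

>>> drive_tool([
  {"tx": 0, "ty": -1, "tz": 3, "ax": 0, "ay": 0, "az": 0, "gripper": 30},
  {"tx": 0, "ty": -2, "tz": 3, "ax": 0, "ay": 0, "az": 0, "gripper": 30},
  {"tx": 0, "ty": -2, "tz": 3, "ax": 0, "ay": 0, "az": 0, "gripper": 30},
  {"tx": 0, "ty": -2, "tz": 3, "ax": 0, "ay": 0, "az": 0, "gripper": 30},
  {"tx": 0, "ty": -2, "tz": 2, "ax": 0, "ay": 0, "az": 0, "gripper": 30},
  {"tx": 0, "ty": -2, "tz": 1, "ax": 0, "ay": 0, "az": 0, "gripper": 30},
  {"tx": 0, "ty": -2, "tz": 0, "ax": 0, "ay": 0, "az": 0, "gripper": 30},
  {"tx": 0, "ty": 0, "tz": 0, "ax": 0, "ay": 0, "az": 0, "gripper": 30},
])

```text
t: 8.25
ee_pos: [0.4406, -0.1048, 0.2262]
eef_rot: [0.584, 0.397, -0.4, -0.584]
wrist_force: [0.5, -0.9, -1.8]
width: 0.473
```

```bash
python3 - <<'E'
from go import *
from plant import vision
st()
p=vision.camera_params('wrist'); np.save('w3.npy',np.r_[p['rvec'],p['tvec'],p['cx'],p['cy'],p['fovy']])
cv2.imwrite('pics/w3.png',vision.camera('wrist')[:,:,::-1])
cv2.imwrite('pics/s3.png',vision.camera('side')[:,:,::-1])
crop('pics/s3.png','pics/s3c.png',220,80,130,140,4)
E
```

```text
t 8.25 p [ 0.4406 -0.1048  0.2262] w 0.473 F [ 0.47 -0.86 -1.85] M [0.04 0.03 0.03]
R [[0.365, -0.002, -0.931], [0.931, -0.002, 0.365], [-0.003, -1.0, 0.001]] j7 0.72 j [ 0.58  0.56 -0.69  2.06  0.55  0.71  0.72]
```

View pics/w3.png

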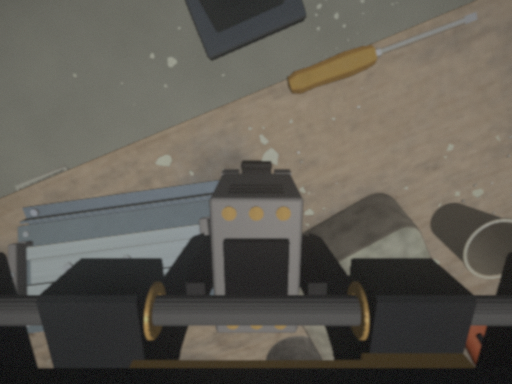

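View pics/s3c.png

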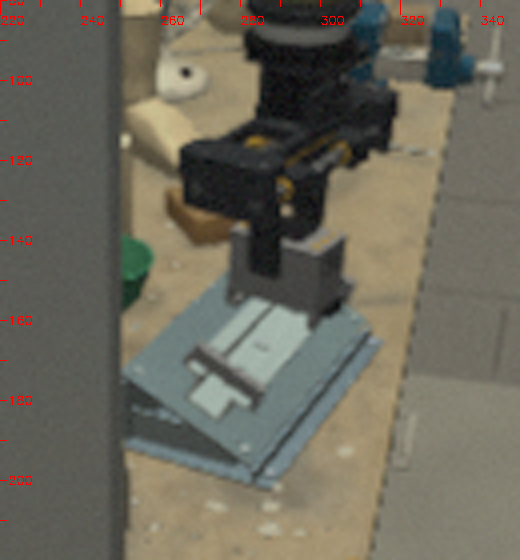

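```bash
python3 - <<'E'
from go import *
crop('pics/w3.png','pics/w3c.png',195,150,125,185,4)
crop('pics/w3.png','pics/w3d.png',0,160,260,180,3)
E
```

```text
(no output)
```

View pics/w3c.png

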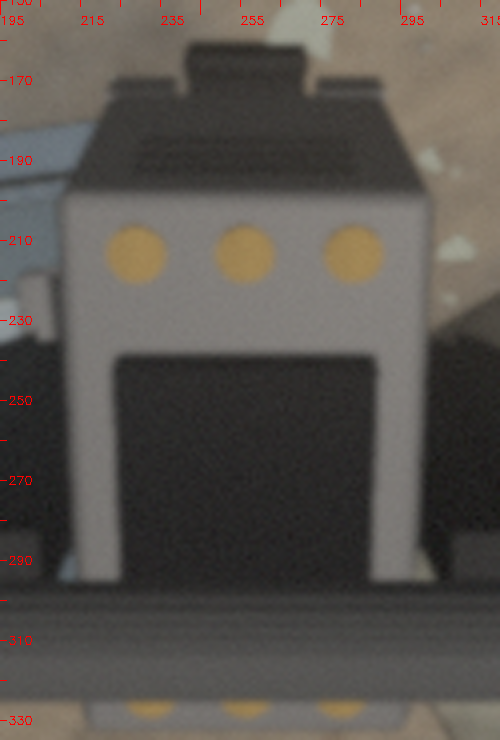

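View pics/w3d.png

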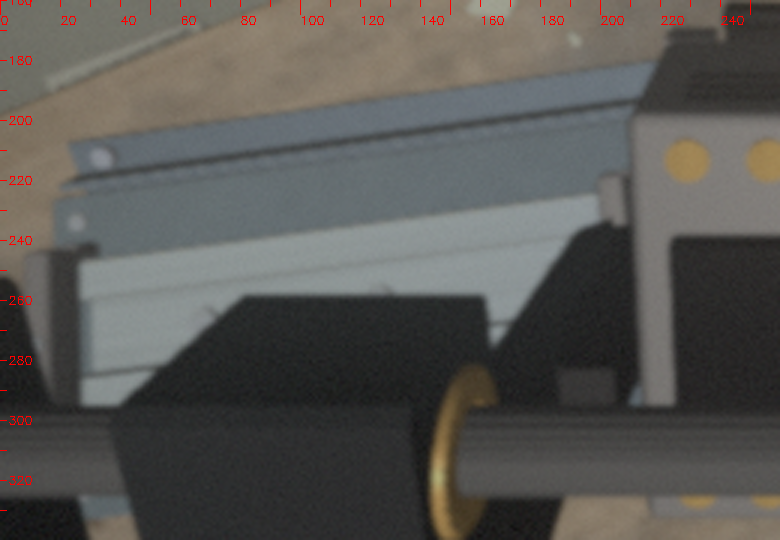

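```bash
cat > fit2.py <<'E'
from fit import *
w3=wp('w3.npy')
lines=[(w3,60,242.2,-30),(w3,190,226.5,-30),(w3,120,235,-30)]
# top rail edges as lines
lines+=[(t,u,v,-30) for u,v in [(290,203.5),(320,210),(345,216)]]+[(t,u,v,30) for u,v in [(295,186.5),(325,193),(345,197.5)]]
def resid(q):
    Rm=R.from_euler('ZY',[q[3],-np.radians(25)]).as_matrix(); o=[]
    # q: x,y,z,yaw ; face offset q4 ; rail centre is q[:3] itself
    for c,u,v,k,x,y in obs:
        if k=='f': X=[x/1000+q[4],y/1000,-.03]
        else: X=[x/1000,y/1000,0]
        cam=t if c=='t' else s
        e=proj(cam,q[:3]+Rm@X)[0]-[u,v]
        o+=list(e*.7)
    for cam,u,v,x in lines:
        a=proj(cam,q[:3]+Rm@[x/1000,.1,0])[0];b=proj(cam,q[:3]+Rm@[x/1000,-.1,0])[0]
        n=np.array([-(b-a)[1],(b-a)[0]]);n/=np.linalg.norm(n); o.append(n@(np.array([u,v])-a))
    return np.array(o)
if __name__=="__main__":
    r=least_squares(resid,[.4685,-.289,.0736,-.22,0.002],loss='soft_l1'); print(r.x,r.cost); print(resid(r.x)[:26].reshape(-1,2).round(1),resid(r.x)[26:].round(2))
    J=r.jac; print('sd',np.sqrt(np.diag(np.linalg.inv(J.T@J))))
    np.save('rail.npy',r.x)
E
python3 fit2.py; python3 - <<'E'
from go import *
p=wp('w3.npy')
s,Rm,P=st()
for z in [.02,.024,.028]:
    c=[onz(p,*a,P[2]+z) for a in [(211,198),(302,198),(216.5,331.5),(296.5,331.5)]]
    l=[Rm.T@(x-P) for x in c]; print(z,np.array(l).round(4).tolist())
E
```

```text
[ 0.46960988 -0.28843639  0.07605454 -0.22795752  0.00058705] 5.786564383046947
[[-0.8 -0.4]
 [ 1.6 -0. ]
 [-0.1  0.9]
 [ 0.3 -0.3]
 [ 0.1 -0.6]
 [ 0.1 -0. ]
 [ 0.3 -1.2]
 [-0.4 -0.7]
 [-0.  -0.2]
 [ 0.6 -0.1]
 [-0.3 -0.6]
 [-1.3  0.4]
 [-0.1 -0. ]] [ 0.19 -1.67 -0.72  0.57  0.21  0.48  0.72  0.4   0.35]
sd [0.00103848 0.00229933 0.00296756 0.00892864 0.00226917]
t 8.35 p [ 0.441  -0.1014  0.2262] w 0.472 F [ 0.21  0.7  -1.86] M [0.05 0.03 0.03]
R [[0.36, -0.002, -0.933], [0.933, 0.0, 0.36], [-0.001, -1.0, 0.002]] j7 0.72 j [ 0.58  0.56 -0.7   2.06  0.55  0.71  0.72]
0.02 [[-0.0233, -0.0199, 0.0361], [0.018, -0.0199, 0.0359], [-0.0241, -0.0201, -0.0381], [0.0182, -0.0201, -0.0382]]
0.024 [[-0.0227, -0.0239, 0.0373], [0.0173, -0.0239, 0.0372], [-0.0234, -0.024, -0.0345], [0.0176, -0.0241, -0.0346]]
0.028 [[-0.022, -0.0279, 0.0386], [0.0167, -0.0279, 0.0385], [-0.0227, -0.028, -0.0309], [0.0169, -0.0281, -0.031]]
```

```bash
cat >> go.py <<'E'
def target(cx,cz,th,cy=0,q=None,off=(0,0,.0007)):
    q=np.load('rail.npy') if q is None else q
    F=railR(q[3]); M=railR(q[3],th)
    P=q[:3]+F@(np.array([cx,cy,cz])/1000)+M@np.array(off)
    return P,toolfrommod(M,1)
def pose_in_rail(q=None,off=(0,0,.0007),quiet=False):
    q=np.load('rail.npy') if q is None else q
    s,Rm,p=st(); F=railR(q[3]); M=np.c_[-Rm[:,2],Rm[:,0],-Rm[:,1]]
    c=F.T@(p-M@np.array(off)-q[:3])*1000; 
    print('c mm',c.round(2),'rot',R.from_matrix(F.T@M).as_rotvec().round(3),'F rail',(F.T@s['wrist_force']).round(2),'lip',(c+F.T@M@[26,0,-32]).round(2))
    return c
E
python3 - <<'E'
from go import *
P,O=target(15.6,75,.2); print(P); delta(P,O)
import kin2
s=kin2.monitor if 0 else None
from plant import monitor
q0=monitor.sense()['joints']
for a in [(15.6,75,.2),(15.6,32.5,.2),(0,25,0)]:
    x,e=ik(*target(*a),q0,1e-2); print(a,x.round(2),e.round(4)); q0=x
E
```

```text
[ 0.45234647 -0.28443146  0.15130101]
t 8.35 p [ 0.441  -0.1014  0.2262] w 0.472 F [ 0.21  0.7  -1.86] M [0.05 0.03 0.03]
R [[0.36, -0.002, -0.933], [0.933, 0.0, 0.36], [-0.001, -1.0, 0.002]] j7 0.72 j [ 0.58  0.56 -0.7   2.06  0.55  0.71  0.72]
dp cm [  1.13 -18.31  -7.49] drot [-0.069 -0.228  0.14 ]
(15.6, 75, 0.2) [ 0.79  0.68 -0.44  2.13  0.99  0.26  0.87] 0.0003
(15.6, 32.5, 0.2) [ 0.68  0.75 -0.28  2.11  1.07  0.15  0.79] 0.0002
(0, 25, 0) [ 1.11  0.98 -0.97  2.29  2.07  0.69 -0.08] 0.0007
```

>>> drive_tool([
  {"tx": 0.1, "ty": -2.3, "tz": -0.4, "ax": -0.009, "ay": -0.028, "az": 0.018, "gripper": 30},
  {"tx": 0.1, "ty": -2.3, "tz": -0.4, "ax": -0.009, "ay": -0.028, "az": 0.018, "gripper": 30},
  {"tx": 0.1, "ty": -2.3, "tz": -0.4, "ax": -0.009, "ay": -0.028, "az": 0.018, "gripper": 30},
  {"tx": 0.1, "ty": -2.3, "tz": -0.4, "ax": -0.009, "ay": -0.028, "az": 0.018, "gripper": 30},
  {"tx": 0.1, "ty": -2.3, "tz": -0.4, "ax": -0.009, "ay": -0.028, "az": 0.018, "gripper": 30},
  {"tx": 0.1, "ty": -2.3, "tz": -0.4, "ax": -0.009, "ay": -0.028, "az": 0.018, "gripper": 30},
  {"tx": 0.1, "ty": -2.3, "tz": -0.4, "ax": -0.009, "ay": -0.028, "az": 0.018, "gripper": 30},
  {"tx": 0.1, "ty": -2.2, "tz": -0.4, "ax": -0.009, "ay": -0.028, "az": 0.018, "gripper": 30},
])

```text
t: 9.15
ee_pos: [0.45, -0.2834, 0.194]
eef_rot: [0.613, 0.49, -0.388, -0.483]
wrist_force: [0.8, 0.7, -1.5]
width: 0.469
```

```bash
python3 - <<'E'
from go import *
from plant import vision
P,O=target(15.6,75,.2); delta(P,O); pose_in_rail()
p=vision.camera_params('wrist'); np.save('w4.npy',np.r_[p['rvec'],p['tvec'],p['cx'],p['cy'],p['fovy']])
cv2.imwrite('pics/w4.png',vision.camera('wrist')[:,:,::-1])
cv2.imwrite('pics/s4.png',vision.camera('side')[:,:,::-1])
crop('pics/s4.png','pics/s4c.png',220,80,130,140,4)
E
```

```text
t 9.15 p [ 0.45   -0.2834  0.194 ] w 0.469 F [ 0.78  0.69 -1.54] M [0.   0.25 0.02]
R [[0.219, 0.226, -0.949], [0.976, -0.054, 0.212], [-0.003, -0.973, -0.233]] j7 1.0 j [ 0.9   0.63 -0.61  2.09  0.86  0.4   1.  ]
dp cm [ 0.24 -0.1  -4.27] drot [ 0.003 -0.002 -0.008]
t 9.15 p [ 0.45   -0.2834  0.194 ] w 0.469 F [ 0.78  0.69 -1.54] M [0.   0.25 0.02]
R [[0.219, 0.226, -0.949], [0.976, -0.054, 0.212], [-0.003, -0.973, -0.233]] j7 1.0 j [ 0.9   0.63 -0.61  2.09  0.86  0.4   1.  ]
c mm [ 31.35   0.43 114.74] rot [-0.001  0.202  0.008] F rail [-0.11  0.85 -1.65] lip [50.42  0.6  78.18]
```

View pics/w4.png

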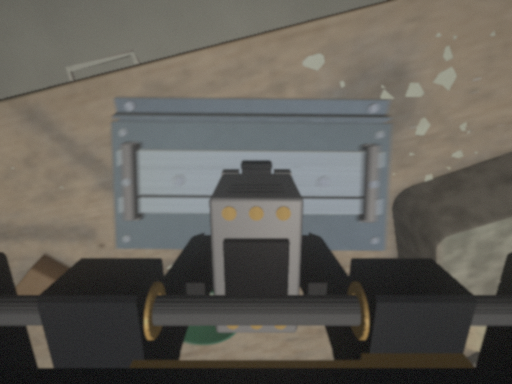

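View pics/s4c.png

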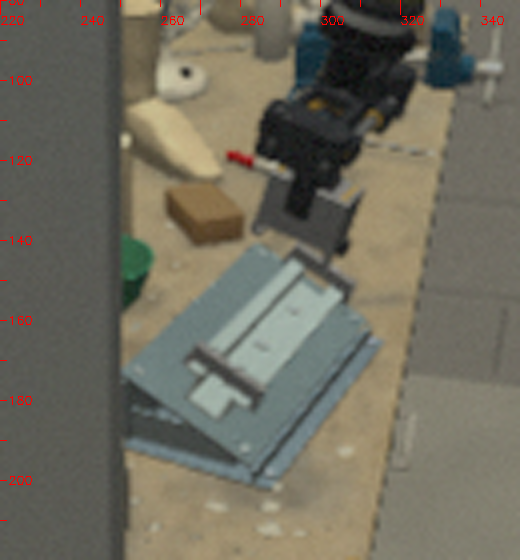

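```bash
python3 - <<'E'
from go import *
crop('pics/w4.png','pics/w4l.png',105,90,110,165,4)
crop('pics/w4.png','pics/w4r.png',290,90,110,165,4)
E
```

```text
(no output)
```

View pics/w4l.png

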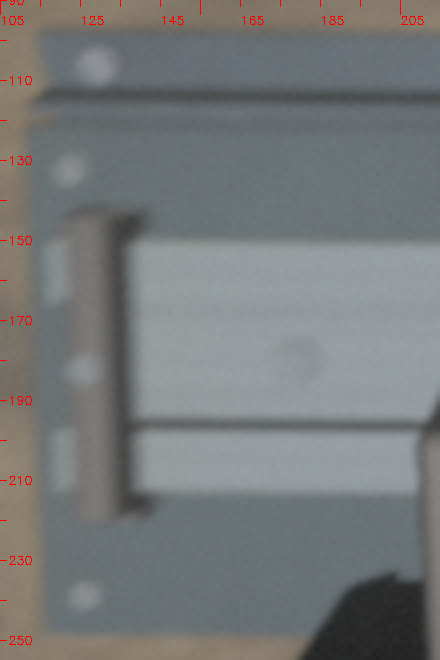

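View pics/w4r.png

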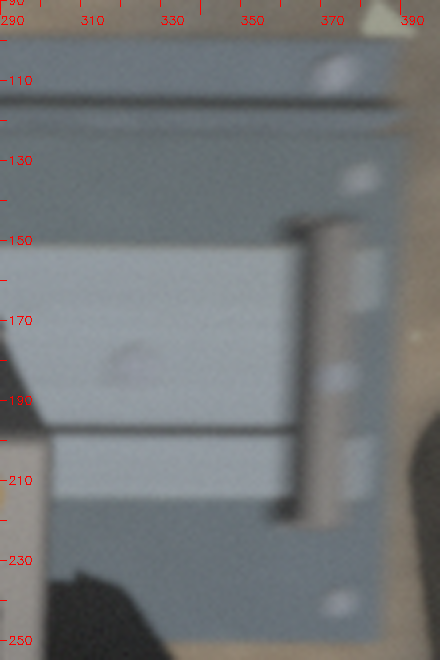

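```bash
cat > fit3.py <<'E'
from fit2 import *
w4=wp('w4.npy')
ro=[(w4,117.2,150,-30,125),(w4,385.7,151.8,-30,-125),(w4,118.3,213.2,30,125),(w4,383.3,214.6,30,-125)]
ln=[(w4,145,150,-30),(w4,205,150.2,-30),(w4,300,151.3,-30),(w4,350,151.5,-30),(w4,145,213.2,30),(w4,205,213.3,30),(w4,310,214.4,30),(w4,350,214.5,30)]
fo=[(w4,117,248.3,67.5,145),(w4,385.5,250.2,67.5,-145)]
def r4(q,sub=None):
    Rm=R.from_euler('ZY',[q[3],-np.radians(25)]).as_matrix(); o=[]
    for cam,u,v,x,y in ro: o+=list(proj(cam,q[:3]+Rm@[x/1000,y/1000,0])[0]-[u,v])
    for cam,u,v,x,y in fo: o+=list(proj(cam,q[:3]+Rm@[x/1000+q[4],y/1000,-.03])[0]-[u,v])
    for cam,u,v,x in ln:
        a=proj(cam,q[:3]+Rm@[x/1000,.1,0])[0];b=proj(cam,q[:3]+Rm@[x/1000,-.1,0])[0]
        n=np.array([-(b-a)[1],(b-a)[0]]);n/=np.linalg.norm(n); o.append(n@(np.array([u,v])-a))
    return np.array(o)
a=least_squares(r4,[.4685,-.289,.0736,-.22,0.002]); print('w4',a.x.round(4),r4(a.x).round(1))
b=least_squares(lambda q:np.r_[r4(q),resid(q)],[.4685,-.289,.0736,-.22,0.002],loss='soft_l1'); print('all',b.x.round(4),r4(b.x).round(1))
np.save('rail4.npy',a.x); np.save('railall.npy',b.x)
F=railR=R.from_euler('ZY',[a.x[3],-np.radians(25)]).as_matrix(); print('diff in rail',F.T@(b.x[:3]-a.x[:3])*1000)
E
python3 fit3.py
```

```text
w4 [ 1.31962775e+05 -3.44623533e+04 -2.53792811e+05 -2.34200000e-01
  6.73915052e+04] [ 134.2   32.3 -134.3   30.5  133.1  -30.9 -131.9  -32.3  133.6    0.9
 -134.9   -1.    30.8   31.5   31.7   32.2  -32.4  -31.6  -31.2  -30.8]
all [ 0.4749 -0.2936  0.065  -0.2189  0.0072] [ 2.628e+02  1.300e+00 -2.631e+02 -6.000e-01  2.591e+02 -7.000e-01
 -2.579e+02 -2.300e+00  2.656e+02 -3.000e-01 -2.643e+02 -2.400e+00
  1.200e+00  1.100e+00 -0.000e+00 -2.000e-01 -9.000e-01 -1.000e+00
 -2.000e+00 -2.100e+00]
diff in rail [-1.63241395e+07  2.89494693e+06  2.87641526e+08]
```

```bash
sed -i 's/^ro=.*/ro=[(w4,117.2,150,-30,-125),(w4,385.7,151.8,-30,125),(w4,118.3,213.2,30,-125),(w4,383.3,214.6,30,125)]/; s/^fo=.*/fo=[(w4,117,248.3,67.5,-145),(w4,385.5,250.2,67.5,145)]/' fit3.py; python3 fit3.py
```

```text
w4 [ 0.4701 -0.2924  0.0753 -0.2261  0.0056] [ 0.1 -0.4 -0.3 -0.3  1.5  0.  -1.2  0.4 -1.3  0.1  1.2 -0.  -0.2 -0.
 -0.4 -0.3  0.2  0.5  0.1  0.3]
all [ 0.4699 -0.292   0.0757 -0.2266  0.0049] [ 0.2 -0.7  0.2 -0.4  1.6 -0.1 -0.7  0.4 -1.3 -0.5  1.7 -0.6 -0.5 -0.2
 -0.6 -0.4  0.1  0.4  0.1  0.2]
diff in rail [-0.16026027  0.30501985  0.48577929]
```

```bash
python3 - <<'E'
from go import *
a=np.load('rail4.npy');b=np.load('railall.npy'); np.save('rail.npy',(a+b)/2)
pose_in_rail()
P,O=target(15.6,55,.2); delta(P,O)
E
```

```text
t 9.25 p [ 0.448  -0.286   0.1931] w 0.473 F [-0.15 -0.16 -1.64] M [0.08 0.31 0.  ]
R [[0.225, 0.222, -0.949], [0.974, -0.056, 0.218], [-0.005, -0.973, -0.229]] j7 1.0 j [ 0.91  0.63 -0.61  2.09  0.86  0.4   1.  ]
c mm [ 28.86   1.08 115.55] rot [-0.005  0.205  0.001] F rail [-0.8  -0.19 -1.44] lip [47.8   0.94 78.93]
t 9.25 p [ 0.448  -0.286   0.1931] w 0.473 F [-0.15 -0.16 -1.64] M [0.08 0.31 0.  ]
R [[0.225, 0.222, -0.949], [0.974, -0.056, 0.218], [-0.005, -0.973, -0.229]] j7 1.0 j [ 0.91  0.63 -0.61  2.09  0.86  0.4   1.  ]
dp cm [ 1.3  -0.41 -6.05] drot [ 0.004 -0.006  0.   ]
```

>>> drive_tool([
  {"tx": 0.26, "ty": -0.08, "tz": -1.2, "ax": 0, "ay": 0, "az": 0, "gripper": 30},
  {"tx": 0.26, "ty": -0.08, "tz": -1.2, "ax": 0, "ay": 0, "az": 0, "gripper": 30},
  {"tx": 0.26, "ty": -0.08, "tz": -1.2, "ax": 0, "ay": 0, "az": 0, "gripper": 30},
  {"tx": 0.26, "ty": -0.08, "tz": -1.2, "ax": 0, "ay": 0, "az": 0, "gripper": 30},
  {"tx": 0.26, "ty": -0.08, "tz": -1.2, "ax": 0, "ay": 0, "az": 0, "gripper": 30},
  {"tx": 0, "ty": 0, "tz": 0, "ax": 0, "ay": 0, "az": 0, "gripper": 30},
  {"tx": 0, "ty": 0, "tz": 0, "ax": 0, "ay": 0, "az": 0, "gripper": 30},
  {"tx": 0, "ty": 0, "tz": 0, "ax": 0, "ay": 0, "az": 0, "gripper": 30},
])

```text
t: 10.05
ee_pos: [0.4632, -0.2876, 0.1351]
eef_rot: [0.614, 0.489, -0.388, -0.483]
wrist_force: [0.1, -0.5, -2.2]
width: 0.472
```

```bash
python3 - <<'E'
from go import *
from plant import vision
pose_in_rail()
P,O=target(15.6,40,.2); delta(P,O)
p=vision.camera_params('wrist'); np.save('w5.npy',np.r_[p['rvec'],p['tvec'],p['cx'],p['cy'],p['fovy']])
cv2.imwrite('pics/w5.png',vision.camera('wrist')[:,:,::-1])
cv2.imwrite('pics/s5.png',vision.camera('side')[:,:,::-1])
crop('pics/s5.png','pics/s5c.png',230,100,100,110,6)
E
```

```text
t 10.05 p [ 0.4632 -0.2876  0.1351] w 0.472 F [ 0.12 -0.45 -2.19] M [0.13 0.27 0.  ]
R [[0.221, 0.226, -0.949], [0.975, -0.055, 0.214], [-0.004, -0.972, -0.233]] j7 0.83 j [ 0.76  0.72 -0.4   2.11  1.04  0.24  0.83]
c mm [18.06  2.94 56.57] rot [-0.002  0.201  0.005] F rail [-0.73 -0.41 -2.08] lip [37.14  2.97 20.02]
t 10.05 p [ 0.4632 -0.2876  0.1351] w 0.472 F [ 0.12 -0.45 -2.19] M [0.13 0.27 0.  ]
R [[0.221, 0.226, -0.949], [0.975, -0.055, 0.214], [-0.004, -0.972, -0.233]] j7 0.83 j [ 0.76  0.72 -0.4   2.11  1.04  0.24  0.83]
dp cm [ 0.4  -0.39 -1.61] drot [ 0.004 -0.002 -0.004]
```

View pics/w5.png

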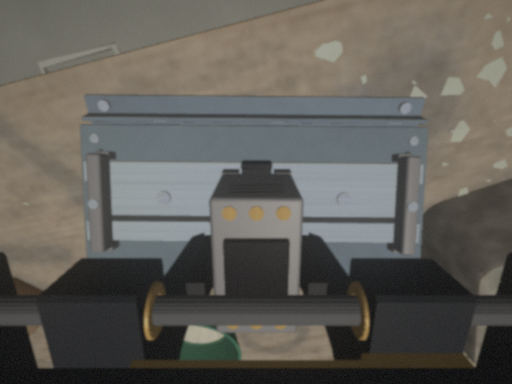

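View pics/s5c.png

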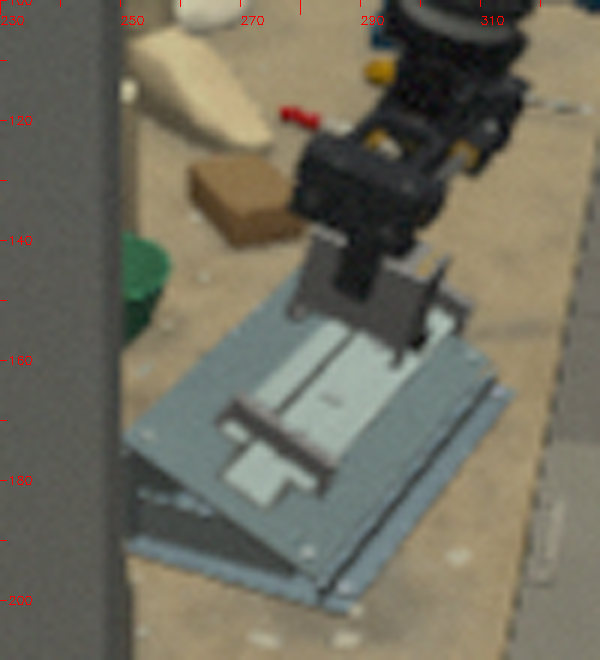

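```bash
python3 - <<'E'
from go import *
crop('pics/w5.png','pics/w5l.png',80,140,125,115,5)
crop('pics/w5.png','pics/w5r.png',305,140,130,115,5)
E
```

View pics/w5l.png

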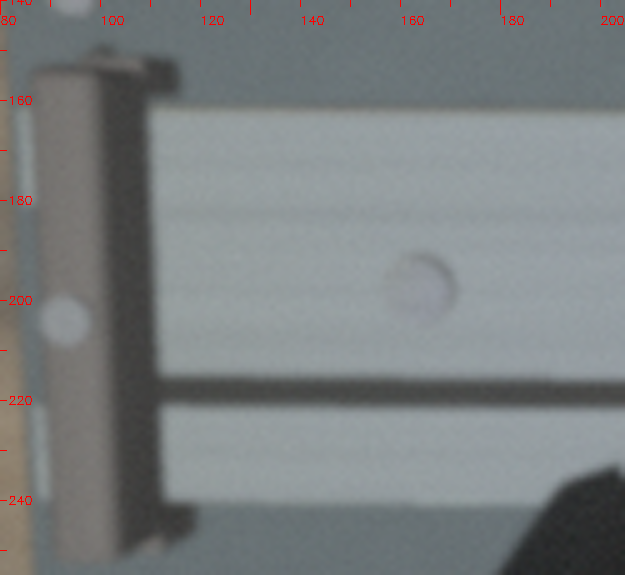

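View pics/w5r.png

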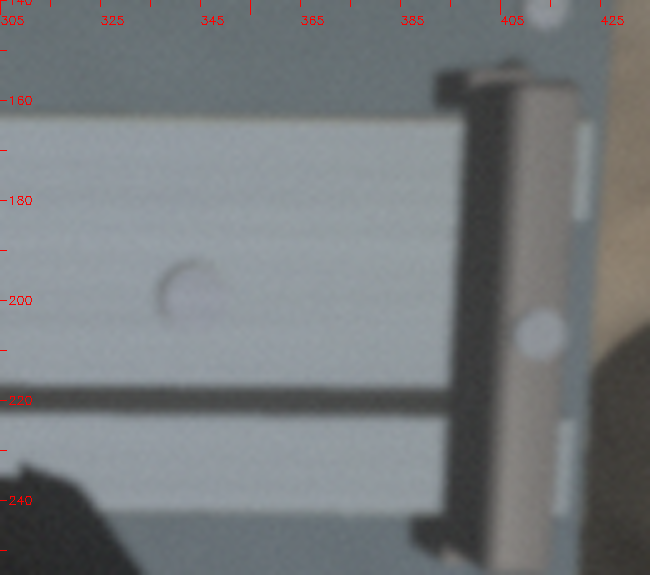

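```bash
cat > fit5.py <<'E'
from fit2 import *
w4=wp('w5.npy')
ro=[(w4,83.6,162,-30,-125),(w4,424.3,163.9,-30,125),(w4,87.8,240,30,-125),(w4,419,243.2,30,125)]
ln=[(w4,112,161.6,-30),(w4,200,162,-30),(w4,310,163.4,-30),(w4,390,163.7,-30),(w4,115,240.1,30),(w4,160,240.6,30),(w4,335,242.6,30),(w4,390,243,30)]
def r5(q):
    Rm=R.from_euler('ZY',[q[3],-np.radians(25)]).as_matrix(); o=[]
    for cam,u,v,x,y in ro: o+=list((proj(cam,q[:3]+Rm@[x/1000,y/1000,0])[0]-[u,v])*[1,.3])
    for cam,u,v,x in ln:
        a=proj(cam,q[:3]+Rm@[x/1000,.1,0])[0];b=proj(cam,q[:3]+Rm@[x/1000,-.1,0])[0]
        n=np.array([-(b-a)[1],(b-a)[0]]);n/=np.linalg.norm(n); o.append(n@(np.array([u,v])-a))
    return np.array(o)
a=least_squares(r5,[.4685,-.289,.0736,-.22]); print('w5',a.x.round(4),r5(a.x).round(1))
b=np.load('rail.npy'); F=R.from_euler('ZY',[a.x[3],-np.radians(25)]).as_matrix(); print('diff in rail',F.T@(a.x[:3]-b[:3])*1000)
np.save('rail5.npy',a.x)
E
python3 fit5.py
python3 - <<'E'
from go import *
q=np.load('rail5.npy'); pose_in_rail(q); np.save('rail.npy',q)
P,O=target(15.6,38,.2); delta(P,O)
# module corners
p=wp('w5.npy'); 
E
```

```text
w5 [ 0.4697 -0.2904  0.075  -0.231 ] [ 0.4 -0.4 -0.2 -0.   0.1  0.2 -0.3  0.1 -0.8 -0.3 -0.6 -0.2  0.8  0.7
  0.2  0.3]
diff in rail [-0.83861976  1.62989205 -0.17199723]
t 10.15 p [ 0.4629 -0.2882  0.1351] w 0.471 F [ 0.19 -0.08 -2.2 ] M [ 0.05  0.35 -0.01]
R [[0.222, 0.226, -0.948], [0.975, -0.056, 0.215], [-0.004, -0.972, -0.233]] j7 0.83 j [ 0.76  0.72 -0.4   2.11  1.04  0.24  0.83]
c mm [18.85  0.57 56.82] rot [-0.002  0.201  0.008] F rail [-0.75 -0.04 -2.08] lip [37.94  0.71 20.27]
t 10.15 p [ 0.4629 -0.2882  0.1351] w 0.471 F [ 0.19 -0.08 -2.2 ] M [ 0.05  0.35 -0.01]
R [[0.222, 0.226, -0.948], [0.975, -0.056, 0.215], [-0.004, -0.972, -0.233]] j7 0.83 j [ 0.76  0.72 -0.4   2.11  1.04  0.24  0.83]
dp cm [ 0.47 -0.17 -1.84] drot [ 0.004 -0.002 -0.007]
```

>>> drive_tool([
  {"tx": 0.1, "ty": -0.03, "tz": -0.36, "ax": 0, "ay": 0, "az": 0, "gripper": 30},
  {"tx": 0.1, "ty": -0.03, "tz": -0.36, "ax": 0, "ay": 0, "az": 0, "gripper": 30},
  {"tx": 0.1, "ty": -0.03, "tz": -0.36, "ax": 0, "ay": 0, "az": -0.007, "gripper": 30},
  {"tx": 0.1, "ty": -0.03, "tz": -0.36, "ax": 0, "ay": 0, "az": 0, "gripper": 30},
  {"tx": 0.07, "ty": -0.05, "tz": -0.36, "ax": 0, "ay": 0, "az": 0, "gripper": 30},
  {"tx": 0, "ty": 0, "tz": 0, "ax": 0, "ay": 0, "az": 0, "gripper": 30},
  {"tx": 0, "ty": 0, "tz": 0, "ax": 0, "ay": 0, "az": 0, "gripper": 30},
  {"tx": 0, "ty": 0, "tz": 0, "ax": 0, "ay": 0, "az": 0, "gripper": 30},
])

```text
t: 10.95
ee_pos: [0.4674, -0.2901, 0.1166]
eef_rot: [0.616, 0.486, -0.386, -0.484]
wrist_force: [0.1, -0.4, -1.3]
width: 0.473
```

```bash
python3 - <<'E'
from go import *
pose_in_rail()
P,O=target(15.6,34,.2); delta(P,O)
E
```

```text
t 10.95 p [ 0.4674 -0.2901  0.1166] w 0.473 F [ 0.09 -0.44 -1.3 ] M [0.01 0.3  0.02]
R [[0.229, 0.225, -0.947], [0.974, -0.057, 0.221], [-0.004, -0.973, -0.232]] j7 0.76 j [ 0.7   0.75 -0.31  2.11  1.09  0.17  0.76]
c mm [15.36 -0.26 37.99] rot [-0.004  0.202  0.002] F rail [-0.38 -0.41 -1.26] lip [34.43 -0.35  1.43]
t 10.95 p [ 0.4674 -0.2901  0.1166] w 0.473 F [ 0.09 -0.44 -1.3 ] M [0.01 0.3  0.02]
R [[0.229, 0.225, -0.947], [0.974, -0.057, 0.221], [-0.004, -0.973, -0.232]] j7 0.76 j [ 0.7   0.75 -0.31  2.11  1.09  0.17  0.76]
dp cm [ 0.19 -0.02 -0.35] drot [ 0.004 -0.003 -0.   ]
```

>>> drive_tool([
  {"tx": 0.03, "ty": 0, "tz": -0.07, "ax": 0, "ay": 0, "az": 0, "gripper": 30},
  {"tx": 0.03, "ty": 0, "tz": -0.07, "ax": 0, "ay": 0, "az": 0, "gripper": 30},
  {"tx": 0.03, "ty": 0, "tz": -0.07, "ax": 0, "ay": 0, "az": 0, "gripper": 30},
  {"tx": 0.03, "ty": 0, "tz": -0.07, "ax": 0, "ay": 0, "az": 0, "gripper": 30},
  {"tx": 0.03, "ty": 0, "tz": -0.05, "ax": 0, "ay": 0, "az": 0, "gripper": 30},
  {"tx": 0, "ty": 0, "tz": 0, "ax": 0, "ay": 0, "az": 0, "gripper": 30},
  {"tx": 0, "ty": 0, "tz": 0, "ax": 0, "ay": 0, "az": 0, "gripper": 30},
  {"tx": 0, "ty": 0, "tz": 0, "ax": 0, "ay": 0, "az": 0, "gripper": 30},
])

```text
t: 11.75
ee_pos: [0.4689, -0.2902, 0.1132]
eef_rot: [0.616, 0.486, -0.386, -0.485]
wrist_force: [0.5, -0.4, -1.6]
width: 0.472
```

```bash
python3 - <<'E'
from go import *
pose_in_rail()
E
```

```text
t 11.75 p [ 0.4689 -0.2902  0.1132] w 0.472 F [ 0.55 -0.36 -1.59] M [0.07 0.31 0.03]
R [[0.229, 0.225, -0.947], [0.974, -0.057, 0.221], [-0.004, -0.973, -0.232]] j7 0.75 j [ 0.69  0.75 -0.29  2.11  1.1   0.16  0.75]
c mm [15.21  0.05 34.34] rot [-0.004  0.202  0.002] F rail [-0.11 -0.23 -1.7 ] lip [34.27 -0.05 -2.22]
```

>>> drive_tool([
  {"tx": 0.02, "ty": 0, "tz": -0.04, "ax": 0, "ay": 0, "az": 0, "gripper": 30},
  {"tx": 0.02, "ty": 0, "tz": -0.04, "ax": 0, "ay": 0, "az": 0, "gripper": 30},
  {"tx": 0.02, "ty": 0, "tz": -0.04, "ax": 0, "ay": 0, "az": 0, "gripper": 30},
  {"tx": 0.02, "ty": 0, "tz": -0.04, "ax": 0, "ay": 0, "az": 0, "gripper": 30},
  {"tx": 0, "ty": 0, "tz": 0, "ax": 0, "ay": 0, "az": 0, "gripper": 30},
  {"tx": 0, "ty": 0, "tz": 0, "ax": 0, "ay": 0, "az": 0, "gripper": 30},
  {"tx": 0, "ty": 0, "tz": 0, "ax": 0, "ay": 0, "az": 0, "gripper": 30},
  {"tx": 0, "ty": 0, "tz": 0, "ax": 0, "ay": 0, "az": 0, "gripper": 30},
])

```text
t: 12.55
ee_pos: [0.4697, -0.2901, 0.1116]
eef_rot: [0.616, 0.486, -0.386, -0.484]
wrist_force: [-0.4, 0.1, -2.5]
width: 0.473
```

```bash
python3 - <<'E'
from go import *
pose_in_rail()
E
```

```text
t 12.55 p [ 0.4697 -0.2901  0.1116] w 0.473 F [-0.41  0.07 -2.52] M [0.05 0.28 0.03]
R [[0.229, 0.225, -0.947], [0.974, -0.057, 0.221], [-0.004, -0.973, -0.232]] j7 0.75 j [ 0.68  0.76 -0.29  2.11  1.11  0.16  0.75]
c mm [15.27  0.28 32.57] rot [-0.004  0.202  0.002] F rail [-1.44 -0.02 -2.11] lip [34.33  0.18 -3.99]
```

>>> drive_tool([
  {"tx": 0.02, "ty": 0, "tz": -0.04, "ax": 0, "ay": 0, "az": 0, "gripper": 30},
  {"tx": 0.02, "ty": 0, "tz": -0.04, "ax": 0, "ay": 0, "az": 0, "gripper": 30},
  {"tx": 0.02, "ty": 0, "tz": -0.04, "ax": 0, "ay": 0, "az": 0, "gripper": 30},
  {"tx": 0, "ty": 0, "tz": 0, "ax": 0, "ay": 0, "az": 0, "gripper": 30},
  {"tx": 0, "ty": 0, "tz": 0, "ax": 0, "ay": 0, "az": 0, "gripper": 30},
  {"tx": 0, "ty": 0, "tz": 0, "ax": 0, "ay": 0, "az": 0, "gripper": 30},
  {"tx": 0, "ty": 0, "tz": 0, "ax": 0, "ay": 0, "az": 0, "gripper": 30},
  {"tx": 0, "ty": 0, "tz": 0, "ax": 0, "ay": 0, "az": 0, "gripper": 30},
])

```text
t: 13.35
ee_pos: [0.4703, -0.2902, 0.1104]
eef_rot: [0.616, 0.486, -0.386, -0.485]
wrist_force: [-0.8, -0.4, -2.1]
width: 0.466
```

```bash
python3 - <<'E'
from go import *
pose_in_rail()
E
```

```text
t 13.35 p [ 0.4703 -0.2902  0.1104] w 0.466 F [-0.75 -0.36 -2.08] M [0.03 0.32 0.01]
R [[0.229, 0.225, -0.947], [0.974, -0.057, 0.221], [-0.004, -0.973, -0.232]] j7 0.74 j [ 0.68  0.76 -0.28  2.11  1.11  0.15  0.74]
c mm [15.27  0.38 31.22] rot [-0.004  0.202  0.002] F rail [-1.47 -0.52 -1.61] lip [34.33  0.29 -5.34]
```

>>> drive_tool([
  {"tx": 0.02, "ty": 0, "tz": -0.04, "ax": 0, "ay": 0, "az": 0, "gripper": 30},
  {"tx": 0.02, "ty": 0, "tz": -0.04, "ax": 0, "ay": 0, "az": 0, "gripper": 30},
  {"tx": 0.02, "ty": 0, "tz": -0.04, "ax": 0, "ay": 0, "az": 0, "gripper": 30},
  {"tx": 0, "ty": 0, "tz": 0, "ax": 0, "ay": 0, "az": 0, "gripper": 30},
  {"tx": 0, "ty": 0, "tz": 0, "ax": 0, "ay": 0, "az": 0, "gripper": 30},
  {"tx": 0, "ty": 0, "tz": 0, "ax": 0, "ay": 0, "az": 0, "gripper": 30},
  {"tx": 0, "ty": 0, "tz": 0, "ax": 0, "ay": 0, "az": 0, "gripper": 30},
  {"tx": 0, "ty": 0, "tz": 0, "ax": 0, "ay": 0, "az": 0, "gripper": 30},
])

```text
t: 14.15
ee_pos: [0.4709, -0.2901, 0.1092]
eef_rot: [0.616, 0.486, -0.386, -0.484]
wrist_force: [-0.1, 0.5, -1.5]
width: 0.472
```

```bash
python3 - <<'E'
from go import *
pose_in_rail()
E
```

```text
t 14.15 p [ 0.4709 -0.2901  0.1092] w 0.472 F [-0.11  0.45 -1.55] M [ 0.01  0.31 -0.04]
R [[0.229, 0.225, -0.947], [0.974, -0.057, 0.221], [-0.004, -0.973, -0.232]] j7 0.74 j [ 0.67  0.76 -0.28  2.1   1.11  0.15  0.74]
c mm [15.3   0.56 29.89] rot [-0.004  0.202  0.002] F rail [-0.84  0.42 -1.31] lip [34.36  0.46 -6.67]
```

```bash
python3 - <<'E'
from go import *
from plant import vision
p=vision.camera_params('wrist'); np.save('w6.npy',np.r_[p['rvec'],p['tvec'],p['cx'],p['cy'],p['fovy']])
cv2.imwrite('pics/w6.png',vision.camera('wrist')[:,:,::-1])
cv2.imwrite('pics/s6.png',vision.camera('side')[:,:,::-1])
crop('pics/s6.png','pics/s6c.png',260,125,70,70,8)
crop('pics/w6.png','pics/w6c.png',190,150,130,190,4)
q=np.load('rail.npy');s=vision.camera_params('side')
F=railR(q[3])
for n,X in [('E edge y=+21',[30,21,0]),('E y=-21',[30,-21,0]),('low edge 21',[-30,21,0])]: print(n,proj(s,q[:3]+F@np.array(X)/1000))
_,Rm,P=st(); M=np.c_[-Rm[:,2],Rm[:,0],-Rm[:,1]]; c=P-M@[0,0,.0007]
for n,X in [('top foot',[-38,21,25]),('top hook',[35,21,25]),('hookbot',[35,21,-36]),('seat foot',[-38,21,-25]),('skid',[-38,21,-36])]: print(n,proj(s,c+M@np.array(X)/1000), proj(p,c+M@np.array(X)/1000))
E
```

```text
E edge y=+21 [[279.1312782  158.03888197]]
E y=-21 [[283.82998265 153.27557564]]
low edge 21 [[292.9258341  167.88414415]]
t 14.25 p [ 0.4709 -0.2902  0.1092] w 0.477 F [ 0.12 -0.02 -2.93] M [0.03 0.28 0.04]
R [[0.229, 0.225, -0.947], [0.974, -0.057, 0.221], [-0.004, -0.973, -0.232]] j7 0.74 j [ 0.67  0.76 -0.28  2.1   1.11  0.15  0.74]
top foot [[298.06199985 153.11069196]] [[303.12443125 198.12242525]]
top hook [[279.20698963 144.25877219]] [[296.20637849 333.48089416]]
hookbot [[274.77401043 158.57608382]] [[284.82293465 269.37408352]]
seat foot [[293.87587318 164.85292983]] [[290.21175221 172.62267071]]
skid [[292.98340378 167.35633904]] [[288.25696484 168.76238748]]
```

View pics/s6c.png

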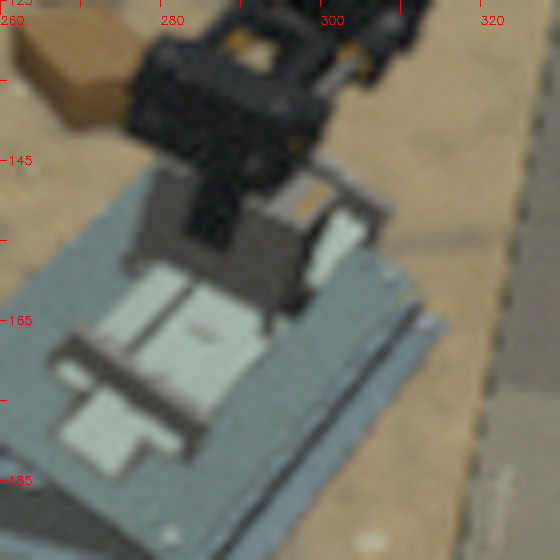

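View pics/w6c.png

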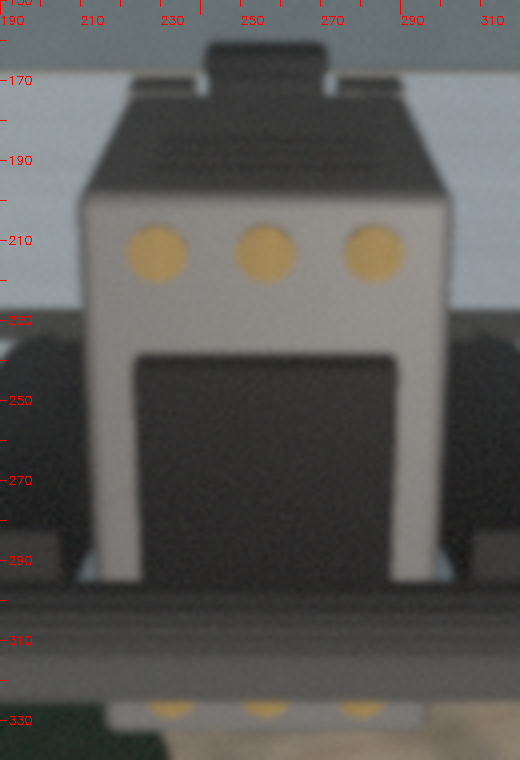

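```bash
python3 - <<'E'
from go import *
P,O=target(17.9,31.5,.27); delta(P,O)
E
```

```text
t 14.25 p [ 0.4709 -0.2902  0.1092] w 0.477 F [ 0.12 -0.02 -2.93] M [0.03 0.28 0.04]
R [[0.229, 0.225, -0.947], [0.974, -0.057, 0.221], [-0.004, -0.973, -0.232]] j7 0.74 j [ 0.67  0.76 -0.28  2.1   1.11  0.15  0.74]
dp cm [ 0.15 -0.09  0.26] drot [ 0.02   0.065 -0.   ]
```

>>> drive_tool([
  {"tx": 0.05, "ty": -0.03, "tz": 0.06, "ax": 0.005, "ay": 0.016, "az": 0, "gripper": 30},
  {"tx": 0.05, "ty": -0.02, "tz": 0.07, "ax": 0.005, "ay": 0.016, "az": 0, "gripper": 30},
  {"tx": 0.05, "ty": -0.02, "tz": 0.07, "ax": 0.005, "ay": 0.016, "az": 0, "gripper": 30},
  {"tx": 0, "ty": -0.02, "tz": 0.06, "ax": 0.005, "ay": 0.016, "az": 0, "gripper": 30},
  {"tx": 0, "ty": 0, "tz": 0, "ax": 0, "ay": 0, "az": 0, "gripper": 30},
  {"tx": 0, "ty": 0, "tz": 0, "ax": 0, "ay": 0, "az": 0, "gripper": 30},
  {"tx": 0, "ty": 0, "tz": 0, "ax": 0, "ay": 0, "az": 0, "gripper": 30},
  {"tx": 0, "ty": 0, "tz": 0, "ax": 0, "ay": 0, "az": 0, "gripper": 30},
])

```text
t: 15.05
ee_pos: [0.4721, -0.2909, 0.1118]
eef_rot: [0.598, 0.474, -0.401, -0.506]
wrist_force: [0.7, 0.1, -1.7]
width: 0.469
```

>>> drive_tool([
  {"tx": 0.02, "ty": 0, "tz": -0.04, "ax": 0, "ay": 0, "az": 0, "gripper": 30},
  {"tx": 0.02, "ty": 0, "tz": -0.04, "ax": 0, "ay": 0, "az": 0, "gripper": 30},
  {"tx": 0.02, "ty": -0.01, "tz": -0.04, "ax": 0, "ay": 0, "az": 0, "gripper": 30},
  {"tx": 0, "ty": 0, "tz": 0, "ax": 0, "ay": 0, "az": 0, "gripper": 30},
  {"tx": 0, "ty": 0, "tz": 0, "ax": 0, "ay": 0, "az": 0, "gripper": 30},
  {"tx": 0, "ty": 0, "tz": 0, "ax": 0, "ay": 0, "az": 0, "gripper": 30},
  {"tx": 0, "ty": 0, "tz": 0, "ax": 0, "ay": 0, "az": 0, "gripper": 30},
  {"tx": 0, "ty": 0, "tz": 0, "ax": 0, "ay": 0, "az": 0, "gripper": 30},
])

```text
t: 15.85
ee_pos: [0.473, -0.2912, 0.1106]
eef_rot: [0.599, 0.475, -0.401, -0.506]
wrist_force: [0.4, -0.4, -1.8]
width: 0.47
```

```bash
python3 - <<'E'
from go import *
pose_in_rail()
E
```

```text
t 15.85 p [ 0.473  -0.2912  0.1106] w 0.47 F [ 0.39 -0.43 -1.76] M [0.03 0.22 0.02]
R [[0.228, 0.163, -0.96], [0.974, -0.038, 0.225], [0.001, -0.986, -0.167]] j7 0.89 j [ 0.78  0.79 -0.48  2.03  0.97  0.36  0.89]
c mm [17.93  0.04 30.2 ] rot [0.001 0.269 0.   ] F rail [-0.31 -0.33 -1.8 ] lip [34.51  0.06 -7.55]
```

>>> drive_tool([
  {"tx": 0.02, "ty": 0, "tz": -0.04, "ax": 0, "ay": 0, "az": 0, "gripper": 30},
  {"tx": 0.02, "ty": 0, "tz": -0.04, "ax": 0, "ay": 0, "az": 0, "gripper": 30},
  {"tx": 0.02, "ty": -0.01, "tz": -0.04, "ax": 0, "ay": 0, "az": 0, "gripper": 30},
  {"tx": 0, "ty": 0, "tz": 0, "ax": 0, "ay": 0, "az": 0, "gripper": 30},
  {"tx": 0, "ty": 0, "tz": 0, "ax": 0, "ay": 0, "az": 0, "gripper": 30},
  {"tx": 0, "ty": 0, "tz": 0, "ax": 0, "ay": 0, "az": 0, "gripper": 30},
  {"tx": 0, "ty": 0, "tz": 0, "ax": 0, "ay": 0, "az": 0, "gripper": 30},
  {"tx": 0, "ty": 0, "tz": 0, "ax": 0, "ay": 0, "az": 0, "gripper": 30},
])

```text
t: 16.65
ee_pos: [0.4736, -0.2913, 0.1094]
eef_rot: [0.599, 0.475, -0.401, -0.506]
wrist_force: [-0.8, -0.3, -1.4]
width: 0.47
```

```bash
python3 - <<'E'
from go import *
pose_in_rail()
E
```

```text
t 16.65 p [ 0.4736 -0.2913  0.1094] w 0.47 F [-0.81 -0.32 -1.36] M [0.02 0.24 0.03]
R [[0.228, 0.163, -0.96], [0.974, -0.038, 0.225], [0.0, -0.986, -0.167]] j7 0.89 j [ 0.78  0.79 -0.48  2.03  0.97  0.36  0.89]
c mm [17.95  0.07 28.86] rot [0.001 0.269 0.   ] F rail [-1.22 -0.5  -0.93] lip [34.52  0.1  -8.89]
```

>>> drive_tool([
  {"tx": 0.02, "ty": 0, "tz": -0.04, "ax": 0, "ay": 0, "az": 0, "gripper": 30},
  {"tx": 0.02, "ty": 0, "tz": -0.04, "ax": 0, "ay": 0, "az": 0, "gripper": 30},
  {"tx": 0.02, "ty": -0.01, "tz": -0.04, "ax": 0, "ay": 0, "az": 0, "gripper": 30},
  {"tx": 0, "ty": 0, "tz": 0, "ax": 0, "ay": 0, "az": 0, "gripper": 30},
  {"tx": 0, "ty": 0, "tz": 0, "ax": 0, "ay": 0, "az": 0, "gripper": 30},
  {"tx": 0, "ty": 0, "tz": 0, "ax": 0, "ay": 0, "az": 0, "gripper": 30},
  {"tx": 0, "ty": 0, "tz": 0, "ax": 0, "ay": 0, "az": 0, "gripper": 30},
  {"tx": 0, "ty": 0, "tz": 0, "ax": 0, "ay": 0, "az": 0, "gripper": 30},
])

```text
t: 17.45
ee_pos: [0.474, -0.2913, 0.1083]
eef_rot: [0.598, 0.475, -0.401, -0.506]
wrist_force: [-2.7, 2.3, 4.9]
width: 0.473
```

```bash
python3 - <<'E'
from go import *
from plant import vision
pose_in_rail()
p=vision.camera_params('wrist'); np.save('w7.npy',np.r_[p['rvec'],p['tvec'],p['cx'],p['cy'],p['fovy']])
cv2.imwrite('pics/w7.png',vision.camera('wrist')[:,:,::-1])
crop('pics/w7.png','pics/w7c.png',170,130,170,110,4)
E
```

```text
t 17.45 p [ 0.474  -0.2913  0.1083] w 0.473 F [-2.74  2.27  4.88] M [0.24 0.56 0.  ]
R [[0.228, 0.162, -0.96], [0.974, -0.038, 0.225], [0.0, -0.986, -0.167]] j7 0.89 j [ 0.78  0.79 -0.47  2.03  0.97  0.36  0.89]
c mm [17.89  0.17 27.7 ] rot [0.001 0.269 0.   ] F rail [-0.82  1.58  5.77] lip [ 34.46   0.2  -10.06]
```

View pics/w7c.png

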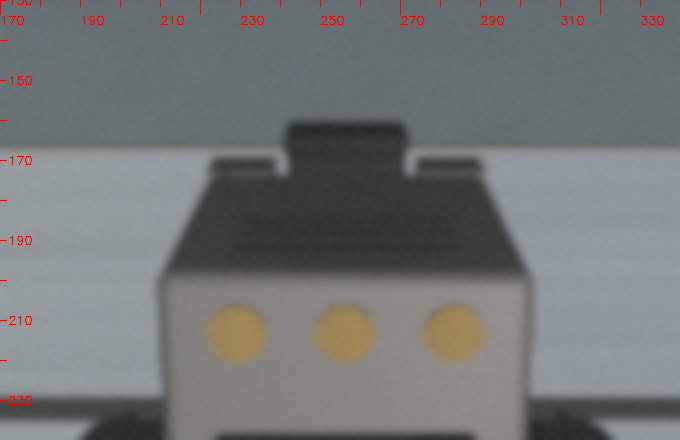

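>>> drive_tool([
  {"tx": -0.02, "ty": 0, "tz": 0.04, "ax": 0, "ay": 0, "az": 0, "gripper": 30},
  {"tx": -0.1, "ty": 0.02, "tz": -0.016, "ax": 0, "ay": 0, "az": 0, "gripper": 30},
  {"tx": -0.1, "ty": 0.02, "tz": -0.016, "ax": 0, "ay": 0, "az": 0, "gripper": 30},
  {"tx": -0.1, "ty": 0.02, "tz": -0.016, "ax": 0, "ay": 0, "az": 0, "gripper": 30},
  {"tx": -0.1, "ty": 0.02, "tz": -0.016, "ax": 0, "ay": 0, "az": 0, "gripper": 30},
  {"tx": 0, "ty": 0, "tz": 0, "ax": 0, "ay": 0, "az": 0, "gripper": 30},
  {"tx": 0, "ty": 0, "tz": 0, "ax": 0, "ay": 0, "az": 0, "gripper": 30},
  {"tx": 0, "ty": 0, "tz": 0, "ax": 0, "ay": 0, "az": 0, "gripper": 30},
])

```text
t: 18.3
ee_pos: [0.4698, -0.2906, 0.1079]
eef_rot: [0.598, 0.474, -0.401, -0.506]
wrist_force: [0.3, 0.5, -1.9]
width: 0.475
```

```bash
python3 - <<'E'
from go import *
pose_in_rail()
E
```

```text
t 18.3 p [ 0.4698 -0.2906  0.1079] w 0.475 F [ 0.31  0.51 -1.91] M [0.02 0.24 0.03]
R [[0.228, 0.162, -0.96], [0.974, -0.038, 0.225], [0.0, -0.986, -0.167]] j7 0.88 j [ 0.78  0.79 -0.46  2.04  0.98  0.34  0.88]
c mm [13.83 -0.1  29.07] rot [0.001 0.269 0.   ] F rail [-0.63  0.57 -1.81] lip [30.39 -0.07 -8.69]
```

>>> drive_tool([
  {"tx": 0.01, "ty": 0, "tz": -0.025, "ax": 0, "ay": 0, "az": 0, "gripper": 30},
  {"tx": 0.01, "ty": 0, "tz": -0.025, "ax": 0, "ay": 0, "az": 0, "gripper": 30},
  {"tx": 0, "ty": 0, "tz": 0, "ax": 0, "ay": 0, "az": 0, "gripper": 30},
  {"tx": 0, "ty": 0, "tz": 0, "ax": 0, "ay": 0, "az": 0, "gripper": 30},
  {"tx": 0, "ty": 0, "tz": 0, "ax": 0, "ay": 0, "az": 0, "gripper": 30},
  {"tx": 0, "ty": 0, "tz": 0, "ax": 0, "ay": 0, "az": 0, "gripper": 30},
  {"tx": 0, "ty": 0, "tz": 0, "ax": 0, "ay": 0, "az": 0, "gripper": 30},
  {"tx": 0, "ty": 0, "tz": 0, "ax": 0, "ay": 0, "az": 0, "gripper": 30},
])

```text
t: 19.1
ee_pos: [0.4699, -0.2905, 0.1076]
eef_rot: [0.599, 0.474, -0.401, -0.506]
wrist_force: [-4.1, 0.8, 5.6]
width: 0.468
```

```bash
python3 - <<'E'
from go import *
pose_in_rail()
E
```

```text
t 19.1 p [ 0.4699 -0.2905  0.1076] w 0.468 F [-4.15  0.81  5.55] M [ 0.13  0.65 -0.03]
R [[0.228, 0.162, -0.96], [0.974, -0.038, 0.225], [0.0, -0.986, -0.167]] j7 0.88 j [ 0.78  0.79 -0.46  2.04  0.98  0.34  0.88]
c mm [13.8  -0.07 28.82] rot [0.    0.269 0.   ] F rail [-1.48 -0.16  6.82] lip [30.36 -0.05 -8.94]
```

>>> drive_tool([
  {"tx": -0.01, "ty": 0, "tz": 0.03, "ax": 0, "ay": 0, "az": 0, "gripper": 30},
  {"tx": -0.1, "ty": 0.02, "tz": -0.017, "ax": 0, "ay": 0, "az": 0, "gripper": 30},
  {"tx": -0.1, "ty": 0.02, "tz": -0.017, "ax": 0, "ay": 0, "az": 0, "gripper": 30},
  {"tx": -0.1, "ty": 0.02, "tz": -0.017, "ax": 0, "ay": 0, "az": 0, "gripper": 30},
  {"tx": -0.05, "ty": 0.02, "tz": -0.009, "ax": 0, "ay": 0, "az": 0, "gripper": 30},
  {"tx": 0, "ty": 0, "tz": 0, "ax": 0, "ay": 0, "az": 0, "gripper": 30},
  {"tx": 0, "ty": 0, "tz": 0, "ax": 0, "ay": 0, "az": 0, "gripper": 30},
  {"tx": 0, "ty": 0, "tz": 0, "ax": 0, "ay": 0, "az": 0, "gripper": 30},
])

```text
t: 19.9
ee_pos: [0.4666, -0.2897, 0.1072]
eef_rot: [0.598, 0.475, -0.401, -0.506]
wrist_force: [0.3, -1.0, -0.7]
width: 0.474
```

```bash
python3 - <<'E'
from go import *
pose_in_rail()
E
```

```text
t 19.9 p [ 0.4666 -0.2897  0.1072] w 0.474 F [ 0.28 -1.04 -0.71] M [ 0.   -0.01 -0.  ]
R [[0.228, 0.163, -0.96], [0.974, -0.037, 0.225], [0.001, -0.986, -0.167]] j7 0.87 j [ 0.77  0.79 -0.45  2.05  0.99  0.33  0.87]
c mm [1.055e+01 2.000e-02 2.981e+01] rot [0.001 0.269 0.   ] F rail [ 0.16 -0.95 -0.86] lip [27.12  0.06 -7.94]
```

>>> drive_tool([
  {"tx": -0.05, "ty": 0.01, "tz": -0.009, "ax": 0, "ay": 0, "az": 0, "gripper": 30},
  {"tx": -0.05, "ty": 0.01, "tz": -0.009, "ax": 0, "ay": 0, "az": 0, "gripper": 30},
  {"tx": -0.05, "ty": 0.01, "tz": -0.009, "ax": 0, "ay": 0, "az": 0, "gripper": 30},
  {"tx": -0.05, "ty": 0.01, "tz": -0.009, "ax": 0, "ay": 0, "az": 0, "gripper": 30},
  {"tx": 0, "ty": 0, "tz": 0, "ax": 0, "ay": 0, "az": 0, "gripper": 30},
  {"tx": 0, "ty": 0, "tz": 0, "ax": 0, "ay": 0, "az": 0, "gripper": 30},
  {"tx": 0, "ty": 0, "tz": 0, "ax": 0, "ay": 0, "az": 0, "gripper": 30},
  {"tx": 0, "ty": 0, "tz": 0, "ax": 0, "ay": 0, "az": 0, "gripper": 30},
])

```text
t: 20.7
ee_pos: [0.4644, -0.2893, 0.1068]
eef_rot: [0.598, 0.474, -0.401, -0.506]
wrist_force: [-0.2, -0.5, -0.1]
width: 0.471
```

```bash
python3 - <<'E'
from go import *
pose_in_rail()
E
```

```text
t 20.7 p [ 0.4644 -0.2893  0.1068] w 0.471 F [-0.16 -0.54 -0.06] M [-0.01  0.12 -0.02]
R [[0.228, 0.162, -0.96], [0.974, -0.038, 0.225], [0.0, -0.986, -0.167]] j7 0.86 j [ 0.77  0.79 -0.45  2.06  1.    0.33  0.86]
c mm [ 8.34 -0.13 30.42] rot [0.001 0.269 0.   ] F rail [-0.05 -0.56 -0.04] lip [24.89 -0.1  -7.34]
```

Wall expected about 1 mm further; go on in 0.4 mm steps.

>>> drive_tool([
  {"tx": -0.04, "ty": 0.01, "tz": -0.006, "ax": 0, "ay": 0, "az": 0, "gripper": 30},
  {"tx": -0.04, "ty": 0.01, "tz": -0.006, "ax": 0, "ay": 0, "az": 0, "gripper": 30},
  {"tx": -0.04, "ty": 0.01, "tz": -0.006, "ax": 0, "ay": 0, "az": 0, "gripper": 30},
  {"tx": 0, "ty": 0, "tz": 0, "ax": 0, "ay": 0, "az": 0, "gripper": 30},
  {"tx": 0, "ty": 0, "tz": 0, "ax": 0, "ay": 0, "az": 0, "gripper": 30},
  {"tx": 0, "ty": 0, "tz": 0, "ax": 0, "ay": 0, "az": 0, "gripper": 30},
  {"tx": 0, "ty": 0, "tz": 0, "ax": 0, "ay": 0, "az": 0, "gripper": 30},
  {"tx": 0, "ty": 0, "tz": 0, "ax": 0, "ay": 0, "az": 0, "gripper": 30},
])

```text
t: 21.5
ee_pos: [0.4633, -0.289, 0.1066]
eef_rot: [0.598, 0.475, -0.401, -0.506]
wrist_force: [-0.7, -1.4, -0.5]
width: 0.475
```

```bash
python3 - <<'E'
from go import *
pose_in_rail()
E
```

```text
t 21.5 p [ 0.4633 -0.289   0.1066] w 0.475 F [-0.7  -1.43 -0.47] M [ 0.    0.19 -0.  ]
R [[0.228, 0.162, -0.96], [0.974, -0.038, 0.225], [0.001, -0.986, -0.167]] j7 0.86 j [ 0.77  0.79 -0.44  2.06  1.    0.32  0.86]
c mm [ 7.23 -0.07 30.75] rot [0.001 0.269 0.   ] F rail [-0.52 -1.55 -0.27] lip [23.8  -0.04 -7.01]
```

>>> drive_tool([
  {"tx": -0.04, "ty": 0.01, "tz": -0.006, "ax": 0, "ay": 0, "az": 0, "gripper": 30},
  {"tx": -0.04, "ty": 0.01, "tz": -0.006, "ax": 0, "ay": 0, "az": 0, "gripper": 30},
  {"tx": -0.04, "ty": 0.01, "tz": -0.006, "ax": 0, "ay": 0, "az": 0, "gripper": 30},
  {"tx": 0, "ty": 0, "tz": 0, "ax": 0, "ay": 0, "az": 0, "gripper": 30},
  {"tx": 0, "ty": 0, "tz": 0, "ax": 0, "ay": 0, "az": 0, "gripper": 30},
  {"tx": 0, "ty": 0, "tz": 0, "ax": 0, "ay": 0, "az": 0, "gripper": 30},
  {"tx": 0, "ty": 0, "tz": 0, "ax": 0, "ay": 0, "az": 0, "gripper": 30},
  {"tx": 0, "ty": 0, "tz": 0, "ax": 0, "ay": 0, "az": 0, "gripper": 30},
])

```text
t: 22.3
ee_pos: [0.463, -0.2889, 0.1067]
eef_rot: [0.599, 0.475, -0.4, -0.506]
wrist_force: [5.1, -1.2, -3.8]
width: 0.47
```

```bash
python3 - <<'E'
from go import *
pose_in_rail()
E
```

```text
t 22.3 p [ 0.463  -0.2889  0.1067] w 0.47 F [ 5.1  -1.19 -3.81] M [-0.33 -0.78 -0.05]
R [[0.228, 0.164, -0.96], [0.974, -0.038, 0.225], [0.001, -0.986, -0.168]] j7 0.86 j [ 0.77  0.79 -0.44  2.06  1.    0.32  0.86]
c mm [ 7.01 -0.06 30.92] rot [0.001 0.267 0.   ] F rail [ 3.14  0.01 -5.67] lip [ 2.364e+01 -2.000e-02 -6.800e+00]
```

```bash
cat > tl.py <<'E'
from go import *
import sys
def ct(th,g=.4,z0=-1.45):
    c,s=np.cos(th),np.sin(th); a=30.5-g
    return 30-(a*c-25*s), z0+(a*s+25*c)
th=float(sys.argv[1]); g=float(sys.argv[2]) if len(sys.argv)>2 else .4
pose_in_rail(); x,z=ct(th,g); print('tgt',x,z); P,O=target(x,z,th); delta(P,O)
E
python3 tl.py .2
```

```text
t 22.3 p [ 0.463  -0.2889  0.1067] w 0.47 F [ 5.1  -1.19 -3.81] M [-0.33 -0.78 -0.05]
R [[0.228, 0.164, -0.96], [0.974, -0.038, 0.225], [0.001, -0.986, -0.168]] j7 0.86 j [ 0.77  0.79 -0.44  2.06  1.    0.32  0.86]
c mm [ 7.01 -0.06 30.92] rot [0.001 0.267 0.   ] F rail [ 3.14  0.01 -5.67] lip [ 2.364e+01 -2.000e-02 -6.800e+00]
tgt 5.466729276855158 29.031611302962382
t 22.3 p [ 0.463  -0.2889  0.1067] w 0.47 F [ 5.1  -1.19 -3.81] M [-0.33 -0.78 -0.05]
R [[0.228, 0.164, -0.96], [0.974, -0.038, 0.225], [0.001, -0.986, -0.168]] j7 0.86 j [ 0.77  0.79 -0.44  2.06  1.    0.32  0.86]
dp cm [-0.06  0.02 -0.24] drot [-0.016 -0.065 -0.001]
```

>>> drive_tool([
  {"tx": 0.03, "ty": 0, "tz": -0.04, "ax": -0.003, "ay": -0.013, "az": 0, "gripper": 30},
  {"tx": 0, "ty": 0, "tz": -0.05, "ax": -0.003, "ay": -0.013, "az": 0, "gripper": 30},
  {"tx": 0, "ty": 0, "tz": -0.05, "ax": -0.003, "ay": -0.013, "az": 0, "gripper": 30},
  {"tx": 0, "ty": 0, "tz": -0.05, "ax": -0.003, "ay": -0.013, "az": 0, "gripper": 30},
  {"tx": 0, "ty": 0, "tz": -0.04, "ax": -0.003, "ay": -0.013, "az": 0, "gripper": 30},
  {"tx": 0, "ty": 0, "tz": 0, "ax": 0, "ay": 0, "az": 0, "gripper": 30},
  {"tx": 0, "ty": 0, "tz": 0, "ax": 0, "ay": 0, "az": 0, "gripper": 30},
  {"tx": 0, "ty": 0, "tz": 0, "ax": 0, "ay": 0, "az": 0, "gripper": 30},
])

```text
t: 23.1
ee_pos: [0.4619, -0.2883, 0.1042]
eef_rot: [0.615, 0.488, -0.385, -0.486]
wrist_force: [-0.5, 1.1, 2.8]
width: 0.472
```

```bash
python3 tl.py .15
```

```text
t 23.1 p [ 0.4619 -0.2883  0.1042] w 0.472 F [-0.54  1.06  2.83] M [0.18 0.07 0.01]
R [[0.228, 0.225, -0.947], [0.974, -0.052, 0.222], [0.001, -0.973, -0.231]] j7 0.67 j [ 0.65  0.76 -0.22  2.13  1.18  0.1   0.67]
c mm [ 4.91  0.24 29.19] rot [0.001 0.203 0.   ] F rail [0.5  0.91 2.89] lip [23.92  0.29 -7.39]
tgt 3.973943865965108 27.767364735856393
t 23.1 p [ 0.4619 -0.2883  0.1042] w 0.472 F [-0.54  1.06  2.83] M [0.18 0.07 0.01]
R [[0.228, 0.225, -0.947], [0.974, -0.052, 0.222], [0.001, -0.973, -0.231]] j7 0.67 j [ 0.65  0.76 -0.22  2.13  1.18  0.1   0.67]
dp cm [-0.03 -0.02 -0.17] drot [-0.013 -0.051 -0.001]
```

>>> drive_tool([
  {"tx": 0, "ty": 0, "tz": -0.03, "ax": -0.003, "ay": -0.01, "az": 0, "gripper": 30},
  {"tx": 0, "ty": 0, "tz": -0.03, "ax": -0.003, "ay": -0.01, "az": 0, "gripper": 30},
  {"tx": 0, "ty": 0, "tz": -0.03, "ax": -0.003, "ay": -0.01, "az": 0, "gripper": 30},
  {"tx": 0, "ty": 0, "tz": -0.03, "ax": -0.003, "ay": -0.01, "az": 0, "gripper": 30},
  {"tx": 0, "ty": 0, "tz": -0.03, "ax": -0.003, "ay": -0.01, "az": 0, "gripper": 30},
  {"tx": 0, "ty": 0, "tz": 0, "ax": 0, "ay": 0, "az": 0, "gripper": 30},
  {"tx": 0, "ty": 0, "tz": 0, "ax": 0, "ay": 0, "az": 0, "gripper": 30},
  {"tx": 0, "ty": 0, "tz": 0, "ax": 0, "ay": 0, "az": 0, "gripper": 30},
])

```text
t: 23.9
ee_pos: [0.461, -0.2886, 0.1025]
eef_rot: [0.627, 0.495, -0.374, -0.471]
wrist_force: [-3.6, 1.0, 6.0]
width: 0.473
```

```bash
python3 tl.py .12
```

```text
t 23.9 p [ 0.461  -0.2886  0.1025] w 0.473 F [-3.61  1.04  6.03] M [0.26 0.57 0.03]
R [[0.229, 0.268, -0.936], [0.973, -0.066, 0.219], [-0.003, -0.961, -0.276]] j7 0.09 j [ 0.77  0.78 -0.41  2.17  1.79  0.21  0.09]
c mm [ 3.41 -0.2  28.02] rot [-0.002  0.157  0.001] F rail [-0.86  0.18  7.05] lip [24.09 -0.26 -7.64]
tgt 3.109265243021607 26.97355333574313
t 23.9 p [ 0.461  -0.2886  0.1025] w 0.473 F [-3.61  1.04  6.03] M [0.26 0.57 0.03]
R [[0.229, 0.268, -0.936], [0.973, -0.066, 0.219], [-0.003, -0.961, -0.276]] j7 0.09 j [ 0.77  0.78 -0.41  2.17  1.79  0.21  0.09]
dp cm [ 0.02  0.02 -0.11] drot [-0.006 -0.036 -0.   ]
```

>>> drive_tool([
  {"tx": 0, "ty": 0, "tz": -0.02, "ax": -0.002, "ay": -0.01, "az": 0, "gripper": 30},
  {"tx": 0, "ty": 0, "tz": -0.02, "ax": -0.002, "ay": -0.01, "az": 0, "gripper": 30},
  {"tx": 0, "ty": 0, "tz": -0.02, "ax": -0.002, "ay": -0.01, "az": 0, "gripper": 30},
  {"tx": 0, "ty": 0, "tz": -0.02, "ax": -0.002, "ay": -0.01, "az": 0, "gripper": 30},
  {"tx": 0, "ty": 0, "tz": 0, "ax": 0, "ay": 0, "az": 0, "gripper": 30},
  {"tx": 0, "ty": 0, "tz": 0, "ax": 0, "ay": 0, "az": 0, "gripper": 30},
  {"tx": 0, "ty": 0, "tz": 0, "ax": 0, "ay": 0, "az": 0, "gripper": 30},
  {"tx": 0, "ty": 0, "tz": 0, "ax": 0, "ay": 0, "az": 0, "gripper": 30},
])

```text
t: 24.7
ee_pos: [0.4606, -0.2884, 0.1013]
eef_rot: [0.636, 0.503, -0.364, -0.459]
wrist_force: [-4.5, 1.4, 3.0]
width: 0.475
```

```bash
python3 tl.py .08; python3 - <<'E'
from go import *
from plant import vision
cv2.imwrite('pics/s8.png',vision.camera('side')[:,:,::-1])
cv2.imwrite('pics/w8.png',vision.camera('wrist')[:,:,::-1])
crop('pics/s8.png','pics/s8c.png',260,125,70,70,8)
crop('pics/w8.png','pics/w8c.png',170,130,170,110,4)
E
```

```text
t 24.7 p [ 0.4606 -0.2884  0.1013] w 0.475 F [-4.46  1.38  2.98] M [0.27 1.11 0.05]
R [[0.229, 0.305, -0.924], [0.973, -0.073, 0.217], [-0.001, -0.949, -0.314]] j7 -0.03 j [ 0.87  0.82 -0.55  2.2   1.94  0.32 -0.03]
c mm [ 2.63 -0.14 27.07] rot [-0.001  0.117  0.001] F rail [-2.96  0.32  4.67] lip [24.71 -0.17 -7.75]
tgt 1.994135989520469 25.875474946037585
t 24.7 p [ 0.4606 -0.2884  0.1013] w 0.475 F [-4.46  1.38  2.98] M [0.27 1.11 0.05]
R [[0.229, 0.305, -0.924], [0.973, -0.073, 0.217], [-0.001, -0.949, -0.314]] j7 -0.03 j [ 0.87  0.82 -0.55  2.2   1.94  0.32 -0.03]
dp cm [-0.01  0.02 -0.14] drot [-0.007 -0.036 -0.   ]
```

View pics/s8c.png

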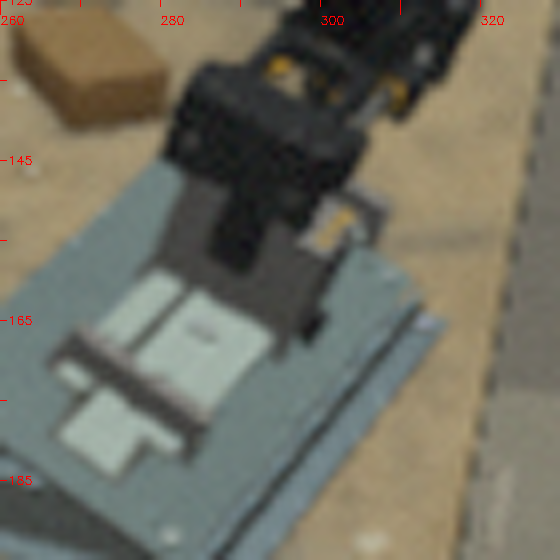

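View pics/w8c.png

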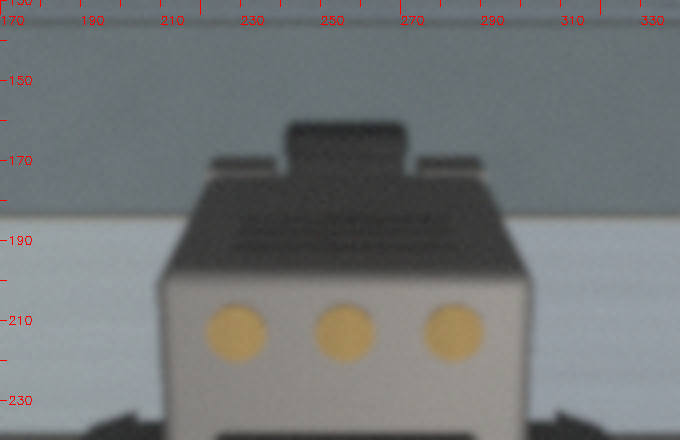

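>>> drive_tool([
  {"tx": 0, "ty": 0, "tz": -0.03, "ax": -0.002, "ay": -0.01, "az": 0, "gripper": 30},
  {"tx": 0, "ty": 0, "tz": -0.03, "ax": -0.002, "ay": -0.01, "az": 0, "gripper": 30},
  {"tx": 0, "ty": 0, "tz": -0.03, "ax": -0.002, "ay": -0.01, "az": 0, "gripper": 30},
  {"tx": 0, "ty": 0, "tz": -0.03, "ax": -0.002, "ay": -0.01, "az": 0, "gripper": 30},
  {"tx": 0, "ty": 0, "tz": 0, "ax": 0, "ay": 0, "az": 0, "gripper": 30},
  {"tx": 0, "ty": 0, "tz": 0, "ax": 0, "ay": 0, "az": 0, "gripper": 30},
  {"tx": 0, "ty": 0, "tz": 0, "ax": 0, "ay": 0, "az": 0, "gripper": 30},
  {"tx": 0, "ty": 0, "tz": 0, "ax": 0, "ay": 0, "az": 0, "gripper": 30},
])

```text
t: 25.6
ee_pos: [0.4603, -0.2884, 0.1]
eef_rot: [0.644, 0.51, -0.354, -0.446]
wrist_force: [-5.3, 1.5, 4.9]
width: 0.471
```

```bash
python3 tl.py .04
```

```text
t 25.6 p [ 0.4603 -0.2884  0.1   ] w 0.471 F [-5.33  1.49  4.86] M [ 0.23  1.25 -0.05]
R [[0.229, 0.342, -0.911], [0.973, -0.081, 0.214], [-0.0, -0.936, -0.352]] j7 -0.12 j [ 0.94  0.85 -0.66  2.23  2.05  0.41 -0.12]
c mm [ 1.77 -0.19 26.06] rot [-0.     0.077 -0.   ] F rail [-2.96  0.23  6.74] lip [25.22 -0.19 -7.84]
tgt 0.9238101441704174 24.733681625542136
t 25.6 p [ 0.4603 -0.2884  0.1   ] w 0.471 F [-5.33  1.49  4.86] M [ 0.23  1.25 -0.05]
R [[0.229, 0.342, -0.911], [0.973, -0.081, 0.214], [-0.0, -0.936, -0.352]] j7 -0.12 j [ 0.94  0.85 -0.66  2.23  2.05  0.41 -0.12]
dp cm [-0.02  0.02 -0.16] drot [-0.008 -0.036  0.   ]
```

Forces stay near 9 N net. Continue.

>>> drive_tool([
  {"tx": -0.01, "ty": 0, "tz": -0.03, "ax": -0.002, "ay": -0.01, "az": 0, "gripper": 30},
  {"tx": 0, "ty": 0, "tz": -0.03, "ax": -0.002, "ay": -0.01, "az": 0, "gripper": 30},
  {"tx": -0.01, "ty": 0, "tz": -0.03, "ax": -0.002, "ay": -0.01, "az": 0, "gripper": 30},
  {"tx": 0, "ty": 0, "tz": -0.03, "ax": -0.002, "ay": -0.01, "az": 0, "gripper": 30},
  {"tx": 0, "ty": 0, "tz": 0, "ax": 0, "ay": 0, "az": 0, "gripper": 30},
  {"tx": 0, "ty": 0, "tz": 0, "ax": 0, "ay": 0, "az": 0, "gripper": 30},
  {"tx": 0, "ty": 0, "tz": 0, "ax": 0, "ay": 0, "az": 0, "gripper": 30},
  {"tx": 0, "ty": 0, "tz": 0, "ax": 0, "ay": 0, "az": 0, "gripper": 30},
])

```text
t: 26.4
ee_pos: [0.4598, -0.2882, 0.0984]
eef_rot: [0.653, 0.518, -0.343, -0.434]
wrist_force: [-5.8, 2.8, 1.6]
width: 0.469
```

```bash
python3 tl.py 0
```

```text
t 26.4 p [ 0.4598 -0.2882  0.0984] w 0.469 F [-5.82  2.78  1.56] M [0.27 1.2  0.  ]
R [[0.229, 0.379, -0.897], [0.974, -0.087, 0.211], [0.002, -0.921, -0.389]] j7 -0.19 j [ 0.99  0.88 -0.73  2.26  2.14  0.49 -0.19]
c mm [ 0.65 -0.11 24.84] rot [ 0.002  0.037 -0.   ] F rail [-5.05  1.38  4.08] lip [25.44 -0.07 -8.1 ]
tgt -0.10000000000000142 23.55
t 26.4 p [ 0.4598 -0.2882  0.0984] w 0.469 F [-5.82  2.78  1.56] M [0.27 1.2  0.  ]
R [[0.229, 0.379, -0.897], [0.974, -0.087, 0.211], [0.002, -0.921, -0.389]] j7 -0.19 j [ 0.99  0.88 -0.73  2.26  2.14  0.49 -0.19]
dp cm [-0.01  0.01 -0.15] drot [-0.01  -0.036 -0.   ]
```

>>> drive_tool([
  {"tx": -0.01, "ty": 0, "tz": -0.03, "ax": -0.002, "ay": -0.01, "az": 0, "gripper": 30},
  {"tx": 0, "ty": 0, "tz": -0.03, "ax": -0.002, "ay": -0.01, "az": 0, "gripper": 30},
  {"tx": -0.01, "ty": 0, "tz": -0.03, "ax": -0.002, "ay": -0.01, "az": 0, "gripper": 30},
  {"tx": 0, "ty": 0, "tz": -0.03, "ax": -0.002, "ay": -0.01, "az": 0, "gripper": 30},
  {"tx": 0, "ty": 0, "tz": 0, "ax": 0, "ay": 0, "az": 0, "gripper": 30},
  {"tx": 0, "ty": 0, "tz": 0, "ax": 0, "ay": 0, "az": 0, "gripper": 30},
  {"tx": 0, "ty": 0, "tz": 0, "ax": 0, "ay": 0, "az": 0, "gripper": 30},
  {"tx": 0, "ty": 0, "tz": 0, "ax": 0, "ay": 0, "az": 0, "gripper": 30},
])

```text
t: 27.2
ee_pos: [0.4595, -0.2881, 0.0975]
eef_rot: [0.661, 0.525, -0.332, -0.421]
wrist_force: [-8.1, 2.0, 5.6]
width: 0.472
```

```bash
python3 tl.py 0;  python3 - <<'E'
from go import *
from plant import vision
p=vision.camera_params('wrist'); np.save('w9.npy',np.r_[p['rvec'],p['tvec'],p['cx'],p['cy'],p['fovy']])
cv2.imwrite('pics/w9.png',vision.camera('wrist')[:,:,::-1])
crop('pics/w9.png','pics/w9c.png',170,130,170,110,4)
E
```

```text
t 27.2 p [ 0.4595 -0.2881  0.0975] w 0.472 F [-8.07  1.97  5.59] M [ 0.24  1.37 -0.02]
R [[0.228, 0.415, -0.881], [0.974, -0.095, 0.208], [0.003, -0.905, -0.426]] j7 -0.25 j [ 1.03  0.92 -0.8   2.3   2.22  0.56 -0.25]
c mm [ 0.05 -0.1  24.07] rot [ 0.003 -0.004 -0.001] F rail [-5.17  0.07  8.58] lip [26.17 -0.03 -7.83]
tgt -0.10000000000000142 23.55
t 27.2 p [ 0.4595 -0.2881  0.0975] w 0.472 F [-8.07  1.97  5.59] M [ 0.24  1.37 -0.02]
R [[0.228, 0.415, -0.881], [0.974, -0.095, 0.208], [0.003, -0.905, -0.426]] j7 -0.25 j [ 1.03  0.92 -0.8   2.3   2.22  0.56 -0.25]
dp cm [ 0.01  0.01 -0.05] drot [-0.002  0.004 -0.001]
```

View pics/w9c.png

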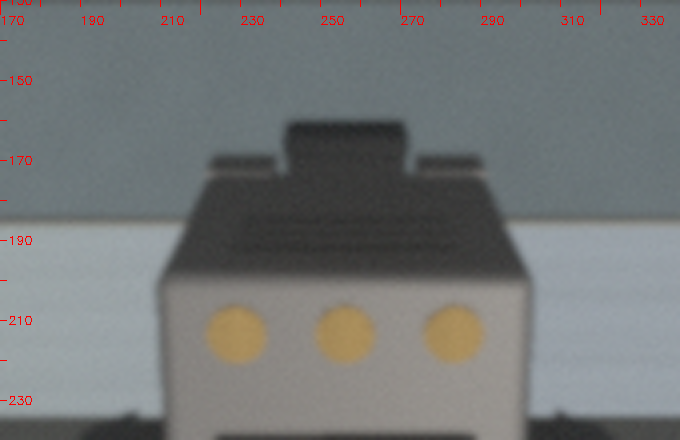

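```bash
python3 - <<'E'
import cv2,numpy as np
for n in ['w3','w5','w6','w7','w8','w9']:
    g=cv2.imread(f'pics/{n}.png').astype(float).mean(2)
    print(n,g[150:180,250:262].mean(1).round(0).astype(int).tolist())
E
```

```text
w3 [125, 125, 126, 127, 127, 127, 125, 124, 121, 110, 86, 59, 46, 48, 54, 57, 56, 53, 51, 50, 53, 54, 55, 56, 56, 58, 57, 58, 57, 57]
w5 [111, 111, 111, 111, 111, 112, 112, 112, 109, 99, 77, 53, 45, 47, 53, 57, 57, 57, 56, 56, 59, 59, 60, 59, 58, 58, 57, 58, 57, 58]
w6 [111, 110, 111, 110, 110, 110, 110, 110, 108, 98, 77, 53, 44, 47, 52, 55, 57, 56, 54, 54, 58, 60, 60, 58, 57, 57, 56, 56, 57, 57]
w7 [109, 109, 109, 108, 108, 108, 108, 109, 106, 97, 75, 52, 43, 46, 51, 55, 55, 55, 53, 54, 57, 58, 58, 58, 57, 56, 55, 56, 56, 56]
w8 [112, 112, 112, 112, 112, 112, 112, 111, 109, 98, 77, 52, 43, 45, 49, 53, 56, 55, 54, 54, 57, 58, 58, 58, 55, 56, 56, 57, 56, 56]
w9 [114, 115, 113, 113, 114, 113, 114, 113, 111, 98, 72, 48, 42, 45, 49, 53, 55, 56, 54, 55, 55, 56, 57, 56, 57, 56, 56, 56, 56, 57]
```

>>> drive_tool([
  {"tx": 0, "ty": 0, "tz": 0, "ax": 0, "ay": 0, "az": 0, "gripper": 52},
  {"tx": 0, "ty": 0, "tz": 0, "ax": 0, "ay": 0, "az": 0, "gripper": 60},
  {"tx": 0, "ty": 0, "tz": 0, "ax": 0, "ay": 0, "az": 0, "gripper": 70},
  {"tx": 0, "ty": 0, "tz": 0, "ax": 0, "ay": 0, "az": 0, "gripper": 80},
  {"tx": 0, "ty": 0, "tz": 0, "ax": 0, "ay": 0, "az": 0, "gripper": 80},
  {"tx": 0, "ty": 0, "tz": 0, "ax": 0, "ay": 0, "az": 0, "gripper": 80},
  {"tx": 0, "ty": 0, "tz": 0, "ax": 0, "ay": 0, "az": 0, "gripper": 80},
  {"tx": 0, "ty": 0, "tz": 0, "ax": 0, "ay": 0, "az": 0, "gripper": 80},
])

```text
t: 28.05
ee_pos: [0.4614, -0.2886, 0.0981]
eef_rot: [0.662, 0.526, -0.331, -0.419]
wrist_force: [0.0, -0.1, -0.1]
width: 0.801
```

```bash
python3 tl.py 0;  python3 - <<'E'
from go import *
from plant import vision
p=vision.camera_params('wrist'); np.save('w10.npy',np.r_[p['rvec'],p['tvec'],p['cx'],p['cy'],p['fovy']])
cv2.imwrite('pics/w10.png',vision.camera('wrist')[:,:,::-1])
crop('pics/w10.png','pics/w10c.png',190,140,130,195,4)
E
```

```text
t 28.05 p [ 0.4614 -0.2886  0.0981] w 0.801 F [ 0.03 -0.09 -0.1 ] M [0.07 0.41 0.03]
R [[0.228, 0.419, -0.879], [0.974, -0.095, 0.207], [0.003, -0.903, -0.43]] j7 -0.25 j [ 1.03  0.92 -0.8   2.29  2.23  0.57 -0.25]
c mm [ 2.12 -0.15 23.86] rot [ 0.003 -0.008 -0.001] F rail [ 0.   -0.09 -0.11] lip [28.37 -0.07 -7.94]
tgt -0.10000000000000142 23.55
t 28.05 p [ 0.4614 -0.2886  0.0981] w 0.801 F [ 0.03 -0.09 -0.1 ] M [0.07 0.41 0.03]
R [[0.228, 0.419, -0.879], [0.974, -0.095, 0.207], [0.003, -0.903, -0.43]] j7 -0.25 j [ 1.03  0.92 -0.8   2.29  2.23  0.57 -0.25]
dp cm [-0.18  0.06 -0.12] drot [-0.001  0.008 -0.001]
```

View pics/w10c.png

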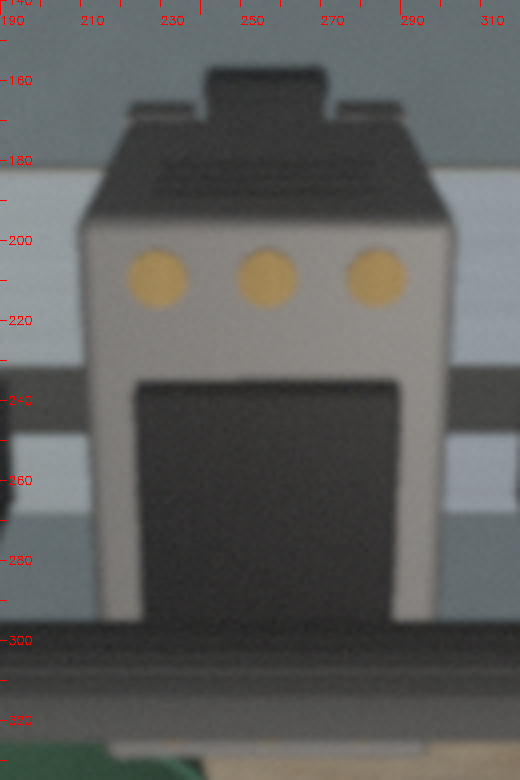

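>>> drive_tool([
  {"tx": -0.42, "ty": 0.1, "tz": 0.9, "ax": 0, "ay": 0, "az": 0, "gripper": 80},
  {"tx": -0.42, "ty": 0.1, "tz": 0.9, "ax": 0, "ay": 0, "az": 0, "gripper": 80},
  {"tx": -0.42, "ty": 0.1, "tz": 0.9, "ax": 0, "ay": 0, "az": 0, "gripper": 80},
  {"tx": -0.42, "ty": 0.1, "tz": 0.9, "ax": 0, "ay": 0, "az": 0, "gripper": 80},
  {"tx": -0.42, "ty": 0.1, "tz": 0.9, "ax": 0, "ay": 0, "az": 0, "gripper": 80},
  {"tx": -0.42, "ty": 0.1, "tz": 0.9, "ax": 0, "ay": 0, "az": 0, "gripper": 80},
  {"tx": -0.42, "ty": 0.1, "tz": 0.9, "ax": 0, "ay": 0, "az": 0, "gripper": 80},
  {"tx": 0, "ty": 0, "tz": 0, "ax": 0, "ay": 0, "az": 0, "gripper": 80},
])

```text
t: 28.9
ee_pos: [0.4318, -0.2818, 0.1625]
eef_rot: [0.662, 0.526, -0.331, -0.419]
wrist_force: [0.3, -1.0, -0.6]
width: 0.8
```

```bash
python3 - <<'E'
from go import *
from plant import vision
st()
p=vision.camera_params('wrist'); np.save('w11.npy',np.r_[p['rvec'],p['tvec'],p['cx'],p['cy'],p['fovy']])
cv2.imwrite('pics/w11.png',vision.camera('wrist')[:,:,::-1])
cv2.imwrite('pics/s11.png',vision.camera('side')[:,:,::-1])
crop('pics/s11.png','pics/s11c.png',260,125,70,70,8)
crop('pics/w11.png','pics/w11c.png',90,120,330,200,2)
E
```

```text
t 28.9 p [ 0.4318 -0.2818  0.1625] w 0.8 F [ 0.28 -0.99 -0.62] M [0.08 0.43 0.04]
R [[0.228, 0.42, -0.879], [0.974, -0.097, 0.207], [0.002, -0.903, -0.431]] j7 -0.21 j [ 1.06  0.73 -0.78  2.34  2.13  0.42 -0.21]
```

View pics/s11c.png

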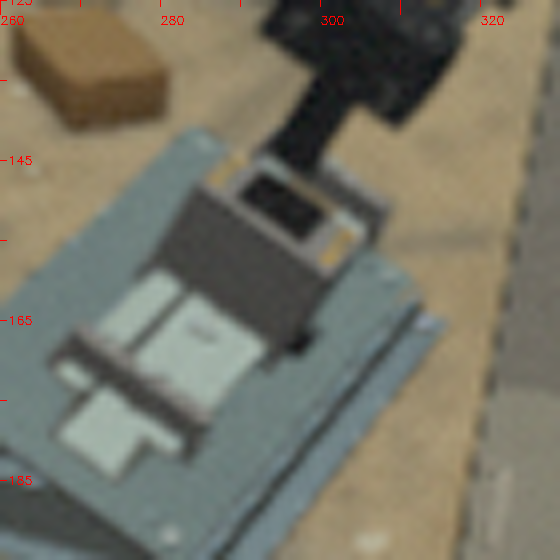

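View pics/w11.png

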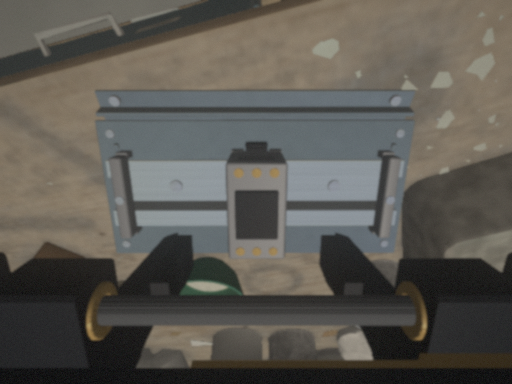

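```bash
python3 - <<'E'
from h import *
crop('pics/w11.png','pics/w11m.png',215,130,85,135,5)
crop('pics/w11.png','pics/w11f.png',220,132,75,50,10)
E
```

```text
(no output)
```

View pics/w11m.png

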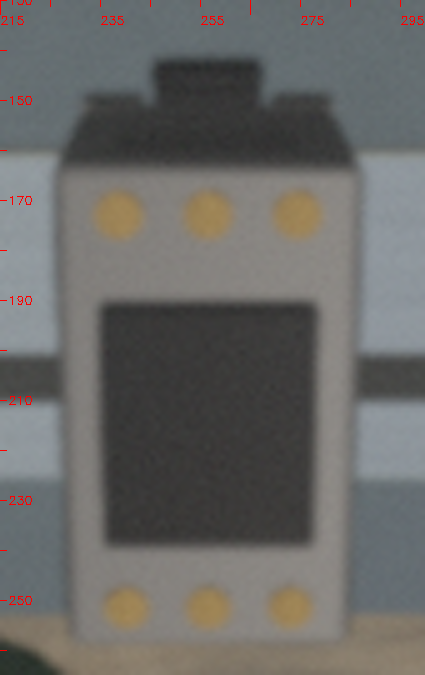

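View pics/w11f.png

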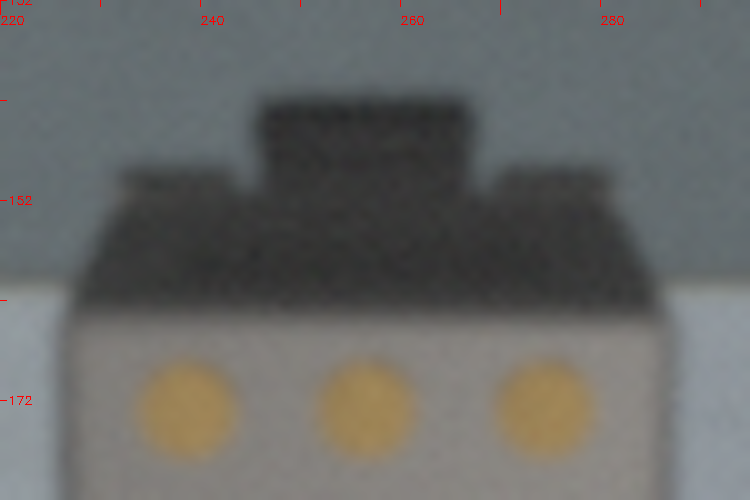

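```bash
python3 - <<'E'
from go import *
p=wp('w11.npy'); f=K(p); Km=np.array([[f,0,p['cx']],[0,f,p['cy']],[0,0,1]])
obj=np.array([[-38,-21,25],[-38,21,25],[35,-21,25],[35,21,25],[-38,-21,-36],[-38,21,-36]],float)
img=np.array([[227.2,163.3],[286.8,163.3],[229.8,257.3],[283.6,257.1],[231.6,149],[281,149]])
for n in (4,6):
    ok,rv,tv=cv2.solvePnP(obj[:n],img[:n],Km,None)
    pr=cv2.projectPoints(obj,rv,tv,Km,None)[0][:,0]; 
    Rc=R.from_rotvec(p['rvec']).as_matrix(); Mw=Rc.T@R.from_rotvec(rv[:,0]).as_matrix(); c=Rc.T@(tv[:,0]/1000-p['tvec'])
    for qn in ['rail5.npy','railall.npy']:
        q=np.load(qn); F=railR(q[3]); print(n,qn,'c',(F.T@(c-q[:3])*1000).round(2),'rot',R.from_matrix(F.T@Mw).as_rotvec().round(3))
    print((pr-img).round(1).tolist())
# predicted mounted
q=np.load('rail5.npy');F=railR(q[3])
for cz in (23.55,25):
    X=obj+[-.3,0,cz]; print(proj(p,q[:3]+X/1000@F.T).round(1).tolist())
for th in (0.03,-.03): 
    X=(obj@railR(0,np.radians(25)+th).T)+[-.3,0,24]; print(th,proj(p,q[:3]+X/1000@F.T).round(1).tolist())
E
```

```text
4 rail5.npy c [ 3.96  0.68 14.52] rot [-0.009 -0.042 -0.002]
4 railall.npy c [ 3.21  2.17 14.1 ] rot [-0.011 -0.042 -0.006]
[[0.1, 0.0], [-0.1, 0.1], [-0.3, -0.0], [0.3, -0.1], [1.2, 3.5], [-1.9, 3.6]]
6 rail5.npy c [ 1.79  0.79 17.65] rot [-0.003  0.007 -0.002]
6 railall.npy c [ 1.04  2.3  17.23] rot [-0.005  0.007 -0.006]
[[-0.7, 0.1], [0.7, 0.1], [-0.5, -0.2], [0.5, -0.1], [1.0, 0.0], [-1.0, 0.0]]
[[224.2, 161.8], [287.1, 161.8], [227.5, 258.6], [283.9, 258.5], [231.3, 147.9], [279.7, 147.9]]
[[224.0, 162.2], [287.3, 162.2], [227.3, 259.6], [284.1, 259.5], [231.1, 148.2], [279.8, 148.2]]
0.03 [[224.0, 163.4], [287.3, 163.4], [227.6, 259.0], [283.8, 258.9], [231.1, 147.0], [279.9, 146.9]]
-0.03 [[224.3, 160.5], [287.0, 160.5], [227.3, 258.7], [284.1, 258.6], [231.3, 149.1], [279.6, 149.0]]
```

```bash
python3 - <<'E'
import cv2,numpy as np
def edge(pr,v0,fall=True):
    d=np.diff(pr); d=-d if fall else d
    i=np.argmax(d); w=d[max(0,i-2):i+3]; w=np.clip(w,0,None); return v0+np.sum(w*np.arange(max(0,i-2),i+3))/w.sum()+.5
for n in ['w3','w7','w8','w9','w10']:
    g=cv2.imread(f'pics/{n}.png').astype(float).mean(2)
    print(n,'tab',edge(g[150:166,250:262].mean(1),150).round(2),'topedge',edge(g[185:205,240:270].mean(1),185,False).round(2),'skidL',g[160:178,226:236].mean(1).round(0).astype(int).tolist())
E
```

```text
w3 tab 160.05 topedge 197.84 skidL [105, 105, 106, 106, 105, 104, 102, 100, 93, 77, 63, 60, 63, 65, 62, 58, 59, 58]
w7 tab 159.97 topedge 198.48 skidL [109, 109, 109, 109, 109, 106, 111, 127, 126, 98, 69, 61, 69, 75, 67, 60, 60, 58]
w8 tab 159.98 topedge 198.59 skidL [112, 112, 112, 113, 113, 113, 112, 110, 99, 79, 63, 62, 70, 77, 67, 58, 57, 57]
w9 tab 159.74 topedge 199.42 skidL [115, 115, 114, 114, 115, 114, 113, 107, 92, 71, 61, 62, 70, 76, 68, 60, 59, 58]
w10 tab 156.28 topedge 195.37 skidL [110, 110, 110, 108, 100, 82, 64, 61, 68, 74, 67, 58, 56, 57, 56, 57, 56, 57]
```

```bash
python3 - <<'E'
from plant import hand_in, monitor
print(monitor.sense()['t'], hand_in())
E
```

```text
the job is handed in; nothing more can be done
29.0 None
```

The relay module is on the rail. The last pictures show it sitting flat and square, with its clip back at rest. I handed the job in at 29 s of robot time; no verdict is reported.

**What I did:**
- I found the rail with the cameras. The fits agreed to about 1–2 mm.
- I lowered the module at about 0.27 rad of tilt until its seat touched the rail's upper edge, roughly 7 N.
- I slid it down the slope until the hook stopped against the edge. The force pattern showed the lip was under the flange.
- I tilted the foot down in small steps while still gripping. The largest push I read was about 10–11 N.
- I then let go and backed off about 7 cm. The wrist force read about zero straight after release.

**Last checks:**
- **Flatness:** comparing the last wrist picture with the expected mounted view puts the tilt at about 0.005 rad, good to about 0.02. Squareness error was under 0.01 rad.
- **Clip:** its position relative to the fixed skids is within about 0.1 pixel of where it was before mounting. Together with the flat pose, that means it snapped under the lower edge. I did not see or feel the snap itself.
- **Position:** it sits within about 2 mm of the rail's middle. The rail itself looked about 5 mm below its nominal place.

**What disagreed:**
- The height of the rail felt by touch was about 1.4 mm lower than the camera fit. I went by touch.
- A direct pose fit of the mounted module gave a height that was clearly wrong, about 6–10 mm too low. The top corners I picked came out narrower than the stated 42 mm width. I didn't use that height.
- My first grasp stopped short at a wrist-joint limit. I released and gripped again slightly deeper, still about 7 mm short of the depth I wanted.

I did not re-measure the bowl, cup, tape roll or screwdriver at the end. No unexpected contact showed up in the wrist force readings.

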